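# Copy a tube-bend angle with a locking bevel

### The arm

A 6-joint arm with a two-finger parallel gripper is mounted at the origin on the work surface. World frame = base frame: x ahead of the robot, y to its left, z up, the work surface at z = 0. Lengths are in mm, angles in rad, forces in N, time in s.
With the tool pointing down it reaches from about 350 to 875 mm from the base axis. Payload 4.2 kg.
Tool frame: the origin (TCP) lies on the mounting face of the last link; the fingertips stand 173 mm ahead of it and the grasp point (between the pads) lies grip_point_offset ahead of it (grip_point_offset is the distance from the TCP to the grasp point, in mm); z points along the fingers, y is the line along which they close (so a half turn about z gives the same grasp; the last joint's range is limited). The gripper opens to 85 mm and grips with 20 to 120 N. Pads are 22 mm wide; open, the fingers measure 114 mm over their backs; the gripper's body (76 mm by 85 mm) begins 54 mm behind the grasp point. The pads swing forward as they close: fully open they stand 13 mm farther back than shut.
Start: joints at [-0.994, 0.385, 0.008, 0, -1.194, -0.259], TCP at [195.314, -593.677, 404.712] pointing down, gripper open.
Joint ranges: [-3.14, 3.14], [-1.21, 2.06], [-1.07, 1.41], [-3.16, 2.05], [-2.99, -0.16], [-3.1, 3.1]. Speed limits (rad/s): [2.79, 2.79, 3.14, 3.14, 3.14, 3.14].

### API

Orientations are given as a unit quaternion [x, y, z, w].
In Python, from bench import read_state, get_image, job_done, recognise, place_of, grip_point_offset gives the robot as it stands. The module is installed in compiled form; this text tells all that it offers.
- The arm moves only by the tool carry_out, never from a script. Its arguments are lists of equal length, an entry for each row: "slide": the shift along the tool's x, y, z in m, a list of three; "roll": the turn about the tool's z in degrees; "claw": the finger opening in m, from 0 to 0.0854. A call has 1 to 8 rows; each row is the pose to reach, as a shift and turn from the pose commanded when the call began, along the tool's axes at that moment; what a row does not reach only later rows make up. A row lasts 1/8 s, in which the tool goes at most 62.5 mm and 10.7 degrees, less where a joint would pass 70% of its speed; a pose out of reach is approached as far as the arm can. A call with a gripper value outside its range is refused whole. The fingers move at their own pace and stop on an object; the grip force is fixed at half the most. Time passes only in rows, so rows that repeat a pose let the fingers close. It gives the time, the measured TCP pose, the force, the opening and the grip force at its end, in the units of the state.
- read_state(): the state, without advancing time (a new reading comes with each control period).
- get_image(name): name is "scene" or "top" or "wrist"; returns a dict with "img" (420x560x3 uint8, red, green, blue), "z_map" (420x560 float32, mm along the optical axis (not along the pixel's ray), 0 where there is no reading), "mtx" (3x3 intrinsics, pixels), "k1" (the pictures are not rectified: a ray, as slopes to the right and down, at radius r is drawn at 1 + k1 r^2 times it, then the intrinsics apply), "world_from_camera" (4x4, takes a point from camera to world coordinates); the wrist camera has in their place "T_tool_cam" (4x4, takes a point from camera to tool coordinates, whose origin is the TCP and whose axes are the flange's). Camera axes: x right, y up, looking along -z (the intrinsics and any distortion apply to the point x, -y, -z); pixel columns grow to the right and rows downward; lengths in mm; the calibration is good to about 2 mm. A picture is of the moment at which its call begins: read the wrist's pose just before it.
- job_done(): hands the job in; it is judged then, once.
Trained networks look in a picture, given as the dict that the camera call returned (one of the last four; its "shot" number tells which), for a name from the list of things; names that differ only in an ending like _2 or _b are one class to them, and where a whole thing is asked for, a point or a joint stands for the part that bears it (a point fixed in the world has none). Each returns a list of dicts, best first, with "conf" (0 to 1); they miss things now and then, are a little off and sometimes report something else, mostly with a low value. They report only what shows in the picture. A call takes as long as a camera call.
- recognise(picture, thing): "at" ([column, row] in pixels, amid what is visible of it).
- place_of(picture, thing): "at" ([column, row] in pixels: a listed point, or the origin of a listed thing).
The state is a dict: "clock": time; "joints": joint angles; "joint_vel": joint speeds; "joint_efforts": joint torques, N m; "position": TCP position; "ee_rot": TCP orientation; "contact_force": force on the tool from outside, world axes, zero at the start; "wrist_torque": the same for the moment, N m; "gripper_width": finger opening in mm; "grasp_force": force on a finger pad.
Only numpy, scipy, OpenCV 4.12 (cv2) and the standard library are available. Lean on these libraries where they do the work, as an engineer would, in place of code of your own. Each camera call takes 0.05 s, during which the arm holds its last target. There are 200 camera calls.

### The job

Copy the angle of the red-fenced jig onto the blue-fenced jig with the bevel: slide the bevel along the red jig's rail into its corner until it is held snug against rail and fence, press its red lever fully down to lock it there, then slide it home along the blue jig's rail so that its blade swings the blue fence out to the same angle. Leave the locked bevel lying snug in the blue corner. Push gently, never push the blue fence by hand, and do not disturb the red fence or the bottles, flask and jar.

Things in the scene. Friction and masses are not known exactly. Their poses are not given: they have to be found in the camera images.
- bevel: Bevel gauge lying flat, about 0.5 kg. Origin: centre of the underside below its yellow grip rib; z up, +x along the dark wood stock away from the blade's hinge. Stock: 24 mm wide (y -12 to 12) and high, from x = -90 mm (hinge axis, with a brass nose of 12 mm radius around it) to x = 35. In use, the edge y = -12 lies along a jig's rail, with bevel x along jig x, so the origin is then 12 mm from the rail's face.
- bevel_blade: Steel blade, 24 mm wide (y -12 to 12), 4 mm thick, 85 mm long, smooth, mid-height of the stock. Origin on its hinge axis at bevel x = -90 mm, +x to its tip, z up. Gauging edge: y = +12 mm. Starts 136 to 142 degrees counter-clockwise (from above) of bevel +x, wider than the red corner: on sliding in, its tip meets the fence first and turns it flush. Lever up it turns at 0.03 N m and stays put; lever down it holds 0.25 N m.
- lock (a joint): Red lock lever, 50 mm long, 16 mm wide, on top of the stock, hinged at x = -84, z = 29 mm of the bevel, pointing up along bevel +x. 0 rad = open (raised 0.5 rad), 0.5 rad = fully down, level, locked (0.42 and up holds). Stays where it is left. Pressing it down near its end takes 5 to 10 N; it ends on a firm stop.
- lock_tip (a point): On the lever's upper side, 46 mm from its hinge. Open: at about x = -45, z = 53 mm of the bevel; locked: x = -38, z = 31.5 mm. Press straight down near here.
- pattern_jig: Jig to copy (red fence): white plate 4 mm thick fixed on the bench, from x = -70 to 200, y = -23 to 111 mm; the bevel lies on it. Origin: the corner, at bench height, where the rail's face (plane y = 0) meets the fence's face; z up. Aluminium rail along +x, x = 0 to 200, y = -18 to 0 mm, top 22 mm above the bench. The bevel goes on the +y side.
- pattern_jig_fence: Red fence with a brass clamp (look only, 35 mm high at the corner), clamped: do not shift it. Origin at the corner, bench height; +x along the fence, face = plane y = 0, bevel on its -y side, 12 mm thick, 112 mm long, top 22 mm above the bench. 102 to 124 degrees from jig +x to fence +x, counter-clockwise from above.
- blank_jig: Jig to be set (blue fence): same plate, rail, sizes and frame as the pattern jig, standing parallel to it on either side.
- blank_jig_fence: Blue fence, shape and frame as the red one, but swings stiffly about the corner (0.14 N m) and stays where left. Starts at 80 to 90 degrees from jig +x, more closed than the red one; the blade must swing it out. Once the blade is flush on it the bevel's nose meets it 6 to 10 mm from its hinge and the push rises sharply: stop there; over about 12 N would swing it too far.
- flask: Bystander: amber conical flask, 72 mm wide, 104 mm tall, origin at the centre of its foot.
- reagent: Bystander: amber reagent bottle, 60 mm wide, 140 mm tall, origin at the centre of its foot.
- jar: Bystander: white jar, 52 mm wide, 65 mm tall, origin at the centre of its foot.
- pattern_jig_fence_end (a point): Far end of the red fence's face, on its top edge: 112 mm from the corner, 22 mm above the bench.
- bevel_grip (a point): Middle of the yellow grip rib on top of the bevel's stock, 40 mm above the bevel's underside. The rib is 40 mm long in bevel x, 14 mm wide in bevel y, from 24 to 50 mm above the underside: grip it across the 14 mm.
- blade_tip (a point): Tip corner of the blade's gauging edge (blade x = 85, y = 12 mm), the first point to meet a fence; 12 mm above the bevel's underside.

How it is judged:
By the outcome, as a careful person would: the job done as asked, in the order asked, and still so for the second after the job is handed in, with the robot touching nothing.
It also fails if it takes over 70 s, if anything falls off the work surface, if the arm or the gripper's body presses on something with over 40 N, if the wrist force passes 120 N, or if a joint passes its speed limit or range.

## Working session

There is one attempt and no reset: what is moved stays moved. The work goes in short steps, Python scripts to look and compute and a tool call to move; the robot and the scene stay as the last step left them, time stands still between calls to the robot, and variables do not carry over. Pictures are saved under pics/ and viewed, at most 12 in all, crops included, and the job is handed in when it is done.

Besides the shell and the picture viewer there is one more tool, called after "Emit:" by a JSON object that holds its "method" and its "body". carry_out: Moves the arm, as the interface text tells. Its arguments: {"type":"object","properties":{"slide":{"type":"array"},"roll":{"type":"array"},"claw":{"type":"array"}},"required":["slide","roll","claw"]}

```bash
mkdir -p pics; cat > h.py <<'E'
import numpy as np, cv2
from bench import *
from scipy.spatial.transform import Rotation as R
def T_wc(p,s=None):
    if 'world_from_camera' in p: return np.array(p['world_from_camera'])
    T=np.eye(4);T[:3,:3]=R.from_quat(s['ee_rot']).as_matrix();T[:3,3]=s['position'];return T@np.array(p['T_tool_cam'])
def ray(p,px,T):
    K=np.array(p['mtx'],float)
    d=np.array([(px[0]-K[0,2])/K[0,0],(px[1]-K[1,2])/K[1,1]]);u=d.copy()
    for _ in range(20): u=d/(1+p['k1']*(u@u))
    return T[:3,:3]@np.array([u[0],-u[1],-1.]),T[:3,3]
def at_z(p,px,z,T):
    d,o=ray(p,px,T); return o+d*(z-o[2])/d[2]
def snap(name):
    s=read_state(); p=get_image(name); return p,T_wc(p,s)
def save(p,fn): cv2.imwrite('pics/'+fn,cv2.cvtColor(p['img'],cv2.COLOR_RGB2BGR))
Z=dict(bevel=4,bevel_blade=16,lock_tip=57,pattern_jig=0,pattern_jig_fence=0,blank_jig=0,blank_jig_fence=0,flask=0,reagent=0,jar=0,pattern_jig_fence_end=22,bevel_grip=44,blade_tip=16)
def find(p,T,names=Z,z=Z):
    for n in names:
        r=place_of(p,n)[:2]
        print(n,[(np.round(q['at']).tolist(),round(q['conf'],2),np.round(at_z(p,q['at'],z[n],T)[:2],1).tolist()) for q in r])
E
python3 - <<'E'
from h import *
s=read_state();print(s,grip_point_offset)
for n in('top','scene'):
    p,T=snap(n);save(p,n+'0.png');print(n);find(p,T)
E
```

```text
{'clock': 0.0, 'joints': array([-9.94381973e-01,  3.85589313e-01,  6.58004953e-03, -4.92793365e-04,
       -1.19402562e+00, -2.58626359e-01]), 'joint_vel': array([ 1.41919419e-04, -2.33210262e-04, -1.91947839e-03,  1.29966809e-04,
        1.83627675e-03, -8.76600746e-05]), 'joint_efforts': array([ 1.52222980e-03, -3.92284584e+01,  1.88406909e+01,  4.18631002e+00,
       -4.56686728e-03, -2.11948816e-06]), 'position': array([ 195.2715844, -593.4871797,  403.5843883]), 'ee_rot': array([-1.58136364e-01,  9.87416622e-01,  1.11599338e-03, -2.44522777e-04]), 'contact_force': array([ 0.08735336, -0.35456358, -0.14304837]), 'wrist_torque': array([0.0065332 , 0.04546937, 0.00597215]), 'grasp_force': 0.0, 'gripper_width': 85.59225541072898} 154.70000000000002
top
bevel [([191.0, 255.0], 0.35, [449.5, 212.0])]
bevel_blade [([219.0, 263.0], 0.49, [425.8, 133.9])]
lock_tip [([237.0, 262.0], 0.44, [424.9, 83.8])]
pattern_jig [([181.0, 208.0], 0.65, [576.5, 240.3]), ([266.0, 123.0], 0.29, [814.2, 4.9])]
pattern_jig_fence [([182.0, 205.0], 0.82, [585.0, 238.2])]
blank_jig [([302.0, 198.0], 0.97, [598.2, -91.8])]
blank_jig_fence [([306.0, 197.0], 0.66, [602.2, -101.7])]
flask [([105.0, 233.0], 0.76, [510.7, 448.7])]
reagent [([423.0, 236.0], 0.8, [489.1, -420.2])]
jar [([269.0, 121.0], 0.69, [820.8, -5.0])]
pattern_jig_fence_end [([157.0, 173.0], 0.5, [672.2, 302.2])]
bevel_grip [([254.0, 258.0], 0.83, [435.4, 39.8]), ([424.0, 236.0], 0.37, [484.5, -408.2])]
blade_tip [([191.0, 254.0], 0.64, [450.4, 210.4])]
scene
bevel []
bevel_blade []
lock_tip []
pattern_jig []
pattern_jig_fence []
blank_jig []
blank_jig_fence []
flask []
reagent []
jar []
pattern_jig_fence_end []
bevel_grip []
blade_tip []
```

View pics/top0.png

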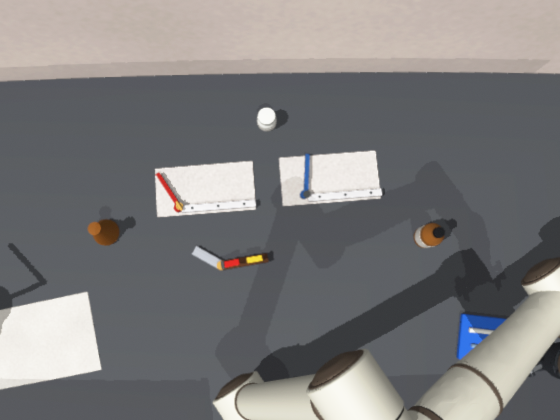

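View pics/scene0.png

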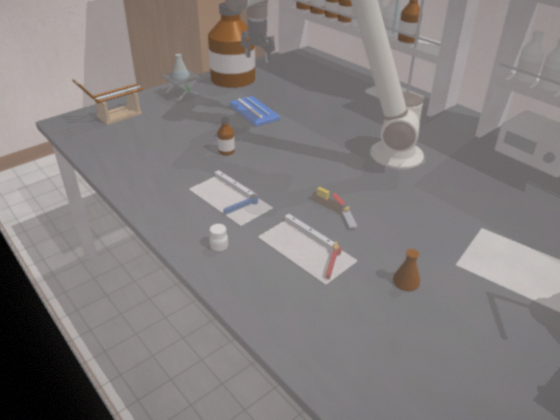

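The top view shows the red jig's corner at about (178,207), the blue jig's at (304,196), and the bevel's hinge at (220,264) with the yellow rib at (254,258). Jig x points right in this image, which is world -y. The bevel lies on the robot side of the rails, so it has to be lifted over them. First I'll go above the bevel.

```bash
cat >> h.py <<'E'
def go(x,y,z,yaw,n=''):
    """slide(m), roll(deg) to bring grasp point to x,y,z with tool x at world yaw deg"""
    s=read_state();M=R.from_quat(s['ee_rot']).as_matrix()
    t=np.array([x,y,z+grip_point_offset]);d=M.T@(t-s['position'])/1000
    cy=np.degrees(np.arctan2(M[1,0],M[0,0]));r=-((yaw-cy+180)%360-180)
    print(n,'slide',np.round(d,4).tolist(),'roll',round(r,2),'yaw now',round(cy,2),'grasp now',np.round(s['position']+M[:,2]*grip_point_offset,1),'tool z',M[:,2].round(3),'F',s['contact_force'].round(1),'w',round(s['gripper_width'],1),'gf',round(s['grasp_force'],1),'t',s['clock'])
E
python3 - <<'E'
from h import *
go(435,60,240,-90)
print(np.array(get_image('wrist')['T_tool_cam']).round(3))
E
```

```text
slide [-0.4319, 0.546, 0.01] roll -71.79 yaw now -161.79 grasp now [ 195.3 -593.7  250. ] tool z [ 0.  0. -1.] F [ 0.  -0.1 -0.6] w 85.8 gf 0.0 t 1.4
[[ 1.0000e-03  9.5800e-01  2.8700e-01  7.3635e+01]
 [ 1.0000e+00 -1.0000e-03  0.0000e+00 -1.3000e-02]
 [ 0.0000e+00  2.8700e-01 -9.5800e-01  3.2542e+01]
 [ 0.0000e+00  0.0000e+00  0.0000e+00  1.0000e+00]]
```

Emit:
{"method": "carry_out", "body": {"slide": [[-0.432, 0.546, 0.01], [-0.432, 0.546, 0.01], [-0.432, 0.546, 0.01], [-0.432, 0.546, 0.01], [-0.432, 0.546, 0.01], [-0.432, 0.546, 0.01], [-0.432, 0.546, 0.01], [-0.432, 0.546, 0.01]], "roll": [-71.8, -71.8, -71.8, -71.8, -71.8, -71.8, -71.8, -71.8], "claw": [0.085, 0.085, 0.085, 0.085, 0.085, 0.085, 0.085, 0.085]}}

```text
clock: 2.45
position: [367.6, -122.4, 398.1]
ee_rot: [0.707, -0.707, 0.001, -0.001]
contact_force: [1.7, -0.8, 0.6]
gripper_width: 84.5
grasp_force: 0.0
```

```bash
python3 - <<'E'
from h import *
go(435,60,220,-90)
E
```

```text
slide [-0.1823, -0.0675, 0.0235] roll 0.06 yaw now -89.94 grasp now [ 367.9 -122.4  243.4] tool z [ 0.002 -0.    -1.   ] F [ 1.7 -0.8  0.6] w 84.5 gf 0.0 t 2.45
```

Emit:
{"method": "carry_out", "body": {"slide": [[-0.182, -0.067, 0.02], [-0.182, -0.067, 0.02], [-0.182, -0.067, 0.02], [-0.182, -0.067, 0.02], [-0.182, -0.067, 0.02]], "roll": [0, 0, 0, 0, 0], "claw": [0.05, 0.05, 0.05, 0.05, 0.05]}}

```text
clock: 3.08
position: [434.4, 58.0, 377.3]
ee_rot: [0.708, -0.707, -0.0, 0.0]
contact_force: [-0.7, -0.3, 0.3]
gripper_width: 50.5
grasp_force: 0.0
```

```bash
python3 - <<'E'
from h import *
p,T=snap('wrist');save(p,'w1.png')
z=dict(Z);z.update(bevel=0,bevel_blade=12,lock_tip=53,bevel_grip=40,blade_tip=12)
find(p,T,['bevel','bevel_blade','lock_tip','bevel_grip','blade_tip'],z)
go(435,40,38,-90)
E
```

```text
bevel [([281.0, 169.0], 0.76, [427.5, 37.0])]
bevel_blade [([288.0, 248.0], 0.69, [419.1, 127.0])]
lock_tip [([287.0, 225.0], 0.58, [422.6, 84.3])]
bevel_grip [([276.0, 180.0], 0.87, [433.6, 41.8])]
blade_tip [([260.0, 306.0], 0.87, [452.5, 203.3])]
 slide [0.0167, -0.0008, 0.1851] roll -0.1 yaw now -90.1 grasp now [434.2  56.7 223.1] tool z [ 0.  0. -1.] F [ 0.5  1.1 -1. ] w 50.1 gf 0.0 t 3.375
```

View pics/w1.png

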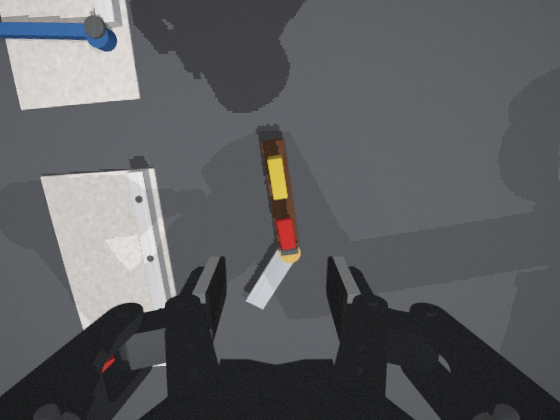

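The wrist view shows the bevel with its rib at (277,178), the hinge at (288,252) and the blade tip at (255,305). The stock is turned roughly 10° from world -y. I'll measure the rib and jig angles from colour.

```bash
cat >> h.py <<'E'
def colorpts(p,T,lo,hi,z,top=None):
    """largest HSV blob mapped to plane z -> world xy"""
    m=cv2.inRange(cv2.cvtColor(p['img'],cv2.COLOR_RGB2HSV),np.array(lo),np.array(hi))
    n,l,st,_=cv2.connectedComponentsWithStats(m)
    k=1+np.argmax(st[1:,4]);v,u=np.nonzero(l==k)
    return np.array([at_z(p,(a,b),z,T)[:2] for a,b in zip(u,v)],np.float32)
def rect(q): return cv2.minAreaRect(q)
def axis(q):
    q=q-q.mean(0); w,V=np.linalg.eigh(q.T@q); v=V[:,1]; v=v if v[1]<0 else -v; return np.degrees(np.arctan2(v[1],v[0]))
YEL=((22,120,90),(34,255,255))
E
python3 - <<'E'
from h import *
p,T=snap('wrist')
q=colorpts(p,T,*YEL,50);print(len(q),rect(q),axis(q),q.mean(0))
p,T=snap('top')
# white plates
m=cv2.inRange(cv2.cvtColor(p['img'],cv2.COLOR_RGB2HSV),(0,0,150),(180,40,255));m[:140]=0;m[225:]=0;m[:,:145]=0;m[:,390:]=0
n,l,st,_=cv2.connectedComponentsWithStats(m)
for k in range(1,n):
    if st[k,4]>800:
        v,u=np.nonzero(l==k);w=np.array([at_z(p,(a,b),4,T)[:2] for a,b in zip(u,v)],np.float32);print(st[k],rect(w))
E
```

```text
661 ((432.5238342285156, 37.647552490234375), (14.501723289489746, 42.656654357910156), 9.295022010803223) -81.25482 [432.54095  37.35473]
[ 279  150  103   56 4494] ((655.025146484375, -168.55160522460938), (137.11260986328125, 274.762451171875), 3.6710479259490967)
[ 155  161  101   56 4453] ((630.0140380859375, 175.60850524902344), (137.20187377929688, 271.46356201171875), 3.5847840309143066)
```

```bash
python3 - <<'E'
from h import *
go(432.5,37.5,80,-81,'a');go(432.5,37.5,44.5,-81,'b')
E
```

```text
a slide [0.0195, 0.0018, 0.1431] roll -9.07 yaw now -90.07 grasp now [434.3  57.  223.1] tool z [ 0.  0. -1.] F [ 0.3  0.4 -0.1] w 49.8 gf 0.0 t 3.475
b slide [0.0195, 0.0018, 0.1786] roll -9.07 yaw now -90.07 grasp now [434.3  57.  223.1] tool z [ 0.  0. -1.] F [ 0.3  0.4 -0.1] w 49.8 gf 0.0 t 3.475
```

Emit:
{"method": "carry_out", "body": {"slide": [[0.0195, 0.002, 0.06], [0.0195, 0.002, 0.12], [0.0195, 0.002, 0.12]], "roll": [-9, -9, -9], "claw": [0.05, 0.05, 0.05]}}

```text
clock: 3.85
position: [431.0, 37.1, 254.5]
ee_rot: [0.76, -0.65, -0.002, 0.005]
contact_force: [0.5, -0.8, 0.6]
gripper_width: 50.0
grasp_force: 0.0
```

```bash
python3 - <<'E'
from h import *
p,T=snap('wrist')
q=colorpts(p,T,*YEL,50);r=rect(q);print(len(q),r,axis(q),q.mean(0))
go(*r[0],44.5,-90+r[2])
E
```

```text
1671 ((433.0497131347656, 34.98042297363281), (13.65536117553711, 45.44291305541992), 9.18167781829834) -81.016815 [432.99393   34.343117]
 slide [0.0029, -0.0002, 0.0579] roll -0.17 yaw now -80.99 grasp now [432.1  37.6 102.4] tool z [-0.003 -0.002 -1.   ] F [0.7 0.7 0.8] w 49.9 gf 0.0 t 3.9
```

Emit:
{"method": "carry_out", "body": {"slide": [[0.001, -0.0005, 0.03], [0.001, -0.0005, 0.058], [0.001, -0.0005, 0.058], [0.001, -0.0005, 0.058], [0.001, -0.0005, 0.058], [0.001, -0.0005, 0.058], [0.001, -0.0005, 0.058], [0.001, -0.0005, 0.058]], "roll": [0, 0, 0, 0, 0, 0, 0, 0], "claw": [0.05, 0.05, 0.05, 0.0, 0.0, 0.0, 0.0, 0.0]}}

```text
clock: 4.9
position: [433.7, 37.6, 201.4]
ee_rot: [0.761, -0.649, 0.001, -0.001]
contact_force: [-1.9, 1.0, 7.0]
gripper_width: 12.8
grasp_force: 59.3
```

```bash
python3 - <<'E'
from h import *
go(480,90,130,-86.4)
E
```

```text
slide [-0.0444, -0.0543, -0.0831] roll 5.48 yaw now -80.92 grasp now [434.2  37.8  46.7] tool z [ 0.003  0.001 -1.   ] F [-1.9  1.   7. ] w 12.8 gf 59.3 t 4.9
```

```bash
python3 - <<'E'
from h import *
go(618,69.6,130,-86.4)
E
```

```text
slide [-0.0025, -0.1873, -0.0827] roll 5.48 yaw now -80.92 grasp now [434.2  37.8  46.7] tool z [ 0.003  0.001 -1.   ] F [-1.9  1.   7. ] w 12.8 gf 59.3 t 4.9
```

Emit:
{"method": "carry_out", "body": {"slide": [[0, 0, -0.04], [0, -0.02, -0.08], [-0.0025, -0.06, -0.083], [-0.0025, -0.11, -0.083], [-0.0025, -0.16, -0.083], [-0.0025, -0.187, -0.083], [-0.0025, -0.187, -0.083], [-0.0025, -0.187, -0.083]], "roll": [0, 0, 2, 4, 5.5, 5.5, 5.5, 5.5], "claw": [0, 0, 0, 0, 0, 0, 0, 0]}}

```text
clock: 5.9
position: [616.4, 68.8, 281.8]
ee_rot: [0.728, -0.685, -0.001, 0.001]
contact_force: [-0.6, -0.6, -5.0]
gripper_width: 12.4
grasp_force: 59.3
```

```bash
python3 - <<'E'
from h import *
go(618,69.6,130,-86.4)
p,T=snap('wrist');save(p,'w2.png')
q=colorpts(p,T,*YEL,134);print(rect(q),axis(q))
z=dict(Z);z.update(bevel=84,bevel_blade=96,lock_tip=137,bevel_grip=124,blade_tip=96)
find(p,T,z,z)
E
```

```text
slide [-0.0007, -0.0017, -0.0029] roll -0.11 yaw now -86.51 grasp now [615.9  68.7 127.1] tool z [-0.003 -0.    -1.   ] F [-0.6 -0.6 -5. ] w 12.4 gf 59.3 t 5.9
((615.6346435546875, 61.95011520385742), (13.15806770324707, 46.48369216918945), 3.4633383750915527) -86.4851
bevel [([278.0, 248.0], 0.59, [614.4, 66.0])]
bevel_blade []
lock_tip []
pattern_jig [([34.0, 119.0], 0.35, [811.1, 4.3])]
pattern_jig_fence []
blank_jig []
blank_jig_fence []
flask []
reagent []
jar [([37.0, 120.0], 0.56, [809.1, 4.8])]
pattern_jig_fence_end []
bevel_grip [([278.0, 286.0], 0.92, [614.5, 67.5])]
blade_tip []
```

View pics/w2.png

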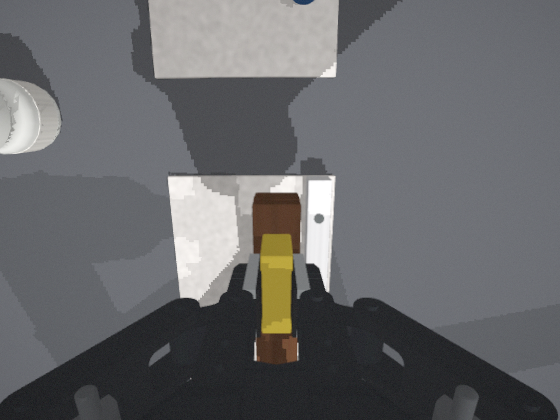

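The bevel is held square in the gripper, with the rail's free end at cols 307–330, row 180. I'll locate the rail from the depth map.

```bash
cat >> h.py <<'E'
def cloud(p,T):
    K=np.array(p['mtx'],float);h,w=p['z_map'].shape
    v,u=np.mgrid[:h,:w];d=np.stack([(u-K[0,2])/K[0,0],(v-K[1,2])/K[1,1]],-1);a=d.copy()
    for _ in range(10): a=d/(1+p['k1']*(a**2).sum(-1,keepdims=True))
    z=p['z_map'][...,None];c=np.concatenate([a[...,:1]*z,-a[...,1:]*z,-z],-1)
    W=c@T[:3,:3].T+T[:3,3];W[p['z_map']==0]=np.nan;return W
E
python3 - <<'E'
from h import *
def sel(W,b,zlo,zhi):
    m=(W[...,2]>zlo)&(W[...,2]<zhi)&(W[...,0]>b[0])&(W[...,0]<b[1])&(W[...,1]>b[2])&(W[...,1]<b[3])
    return W[m][:,:2].astype(np.float32),np.median(W[m][:,2])
p,T=snap('wrist');W=cloud(p,T)
q,z=sel(W,(570,610,20,75),17,27);print('wrist red rail',len(q),z,rect(q),q.min(0),q.max(0))
m=(p['img'].min(-1)>0)
q,z=sel(W,(570,800,20,90),1,9);print('plate',z,q[:,1].min())
p,T=snap('top');W=cloud(p,T)
for n,b in(('red',(560,620,20,225)),('blue',(580,640,-330,-120))):
    q,z=sel(W,b,16,28);print(n,len(q),z,rect(q))
save(p,'t2.png')
E
```

```text
wrist red rail 1193 20.170722505844594 ((583.2799072265625, 55.512210845947266), (18.248897552490234, 39.456398010253906), 3.612570285797119) [573.3047    35.418377] [593.292   74.9072]
plate 2.2433169030262547 20.081255
red 411 20.8421980140522 ((578.8262329101562, 129.94601440429688), (18.881711959838867, 187.13180541992188), 3.748263120651245)
blue 430 20.958690754206373 ((604.0162353515625, -213.28060913085938), (19.431081771850586, 184.72198486328125), 3.835986375808716)
```

```bash
python3 - <<'E'
from h import *
go(608.8,87,58,-86.35)
E
```

```text
slide [-0.0184, 0.0075, 0.0698] roll -0.14 yaw now -86.49 grasp now [617.4  69.1 127.8] tool z [-0.  0. -1.] F [ 0.7  0.1 -4.1] w 12.8 gf 59.3 t 6.7
```

Emit:
{"method": "carry_out", "body": {"slide": [[-0.018, 0.0075, 0], [-0.018, 0.0075, 0.03], [-0.018, 0.0075, 0.055], [-0.018, 0.0075, 0.068], [-0.018, 0.0075, 0.07], [-0.018, 0.0075, 0.07]], "roll": [0, 0, 0, 0, 0, 0], "claw": [0, 0, 0, 0, 0, 0]}}

```text
clock: 7.45
position: [609.2, 86.9, 213.4]
ee_rot: [0.729, -0.685, 0.0, -0.001]
contact_force: [1.1, 0.8, -4.2]
gripper_width: 12.6
grasp_force: 59.3
```

```bash
python3 - <<'E'
from h import *
go(608.8,87,51,-86.35)
p,T=snap('top');save(p,'t3.png');z=dict(Z);z.update(bevel_grip=50)
find(p,T,['bevel','bevel_blade','blade_tip','bevel_grip','lock_tip','pattern_jig_fence_end','pattern_jig_fence'],z)
c=cv2.cvtColor(p['img'][140:240,140:400],cv2.COLOR_RGB2BGR);cv2.imwrite('pics/t3c.png',cv2.resize(c,None,fx=3,fy=3,interpolation=2))
E
```

```text
slide [-0.0001, 0.0005, 0.0077] roll -0.11 yaw now -86.46 grasp now [609.5  87.   58.7] tool z [ 0.002  0.    -1.   ] F [ 1.1  0.8 -4.2] w 12.6 gf 59.3 t 7.45
bevel [([232.0, 192.0], 0.44, [617.8, 99.3])]
bevel_blade []
blade_tip []
bevel_grip []
lock_tip [([217.0, 192.0], 0.34, [608.5, 134.7])]
pattern_jig_fence_end []
pattern_jig_fence []
```

View pics/t3c.png

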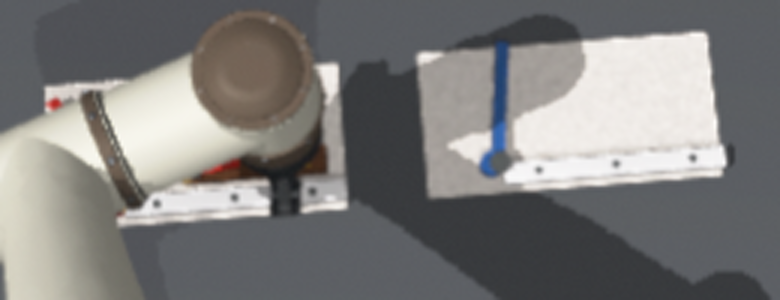

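Emit:
{"method": "carry_out", "body": {"slide": [[0, 0, 0.003], [0, 0, 0.006], [0, 0, 0.007], [0, 0, 0.0075], [0, 0, 0.0075]], "roll": [0, 0, 0, 0, 0], "claw": [0, 0, 0, 0, 0]}}

```text
clock: 8.48
position: [609.1, 86.1, 206.4]
ee_rot: [0.729, -0.685, 0.001, -0.0]
contact_force: [-1.7, -2.8, 5.3]
gripper_width: 12.6
grasp_force: 60.6
```

Emit:
{"method": "carry_out", "body": {"slide": [[0, 0, -0.001], [0, 0.003, -0.001], [0, 0.005, -0.001], [0, 0.006, -0.001], [0, 0.006, -0.001]], "roll": [0, 0, 0, 0, 0], "claw": [0, 0, 0, 0, 0]}}

```text
clock: 9.1
position: [603.4, 86.8, 206.4]
ee_rot: [0.728, -0.685, 0.001, -0.001]
contact_force: [2.1, 1.1, 3.1]
gripper_width: 12.9
grasp_force: 60.3
```

Emit:
{"method": "carry_out", "body": {"slide": [[0, 0, -0.0005], [0, 0.0005, -0.0005], [0, 0.001, -0.0005], [0, 0.001, -0.0005]], "roll": [0, 0, 0, 0], "claw": [0, 0, 0, 0]}}

```text
clock: 9.6
position: [602.4, 86.5, 206.7]
ee_rot: [0.729, -0.685, 0.001, -0.001]
contact_force: [4.5, 2.6, 1.0]
gripper_width: 12.9
grasp_force: 59.9
```

```bash
python3 - <<'E'
from h import *
go(608.8,87,51,-86.35)
print(read_state()['wrist_torque'])
E
```

```text
slide [-0.0001, -0.0065, 0.001] roll -0.1 yaw now -86.45 grasp now [602.7  86.6  52. ] tool z [ 0.002  0.001 -1.   ] F [4.5 2.6 1. ] w 12.9 gf 59.9 t 9.6
[ 1.06900716 -1.42329757 -0.22586293]
```

Emit:
{"method": "carry_out", "body": {"slide": [[-0.003, 0, 0], [-0.006, 0, 0], [-0.01, 0, 0], [-0.014, 0, 0], [-0.018, 0, 0], [-0.022, 0, 0], [-0.024, 0, 0], [-0.024, 0, 0]], "roll": [0, 0, 0, 0, 0, 0, 0, 0], "claw": [0, 0, 0, 0, 0, 0, 0, 0]}}

```text
clock: 10.6
position: [601.1, 108.8, 207.2]
ee_rot: [0.729, -0.685, 0.001, 0.001]
contact_force: [5.4, -4.7, 2.9]
gripper_width: 13.2
grasp_force: 60.4
```

```bash
cat >> h.py <<'E'
def jig(c,yaw=-86.35):
    s=read_state();M=R.from_quat(s['ee_rot']).as_matrix();g=(s['position']+M[:,2]*grip_point_offset)
    a=np.radians(yaw);X=np.array([np.cos(a),np.sin(a)]);Y=np.array([-X[1],X[0]]);d=g[:2]-np.array(c);f=s['contact_force']
    print('jig xy',d@X,d@Y,'z',g[2],'F jig',f[:2]@X,f[:2]@Y,f[2],'yaw',np.degrees(np.arctan2(M[1,0],M[0,0])),'t',s['clock'])
RED=(581.2,236.5);BLUE=(606.5,-106)
E
python3 -c "
from h import *
jig(RED)"
```

```text
jig xy 129.0988787851208 11.842477780650167 z 52.51723476831992 F jig 5.044547128434447 5.136448088789445 2.871512540199337 yaw -86.407663860218 t 10.6
```

Emit:
{"method": "carry_out", "body": {"slide": [[-0.002, -0.0003, -0.0008], [-0.005, -0.0003, -0.0008], [-0.008, -0.0003, -0.0008], [-0.011, -0.0003, -0.0008], [-0.014, -0.0003, -0.0008], [-0.017, -0.0003, -0.0008], [-0.02, -0.0003, -0.0008], [-0.02, -0.0003, -0.0008]], "roll": [0, 0, 0, 0, 0, 0, 0, 0], "claw": [0, 0, 0, 0, 0, 0, 0, 0]}}

```text
clock: 11.6
position: [600.0, 128.8, 207.5]
ee_rot: [0.729, -0.685, 0.001, 0.001]
contact_force: [6.7, -4.7, 0.8]
gripper_width: 12.7
grasp_force: 60.1
```

```bash
python3 -c "
from h import *
jig(RED)"
```

```text
jig xy 109.03644297869572 11.918003482416866 z 52.847728336799605 F jig 5.106439843175964 6.349676956363094 0.7979129331363111 yaw -86.41731957258368 t 11.6
```

Emit:
{"method": "carry_out", "body": {"slide": [[-0.002, -0.0007, 0], [-0.004, -0.0007, 0], [-0.006, -0.0007, 0], [-0.008, -0.0007, 0], [-0.008, -0.0007, 0]], "roll": [0, 0, 0, 0, 0], "claw": [0, 0, 0, 0, 0]}}

```text
clock: 12.22
position: [599.8, 136.6, 207.4]
ee_rot: [0.729, -0.685, 0.001, 0.002]
contact_force: [5.0, -3.9, 2.2]
gripper_width: 12.7
grasp_force: 60.2
```

```bash
python3 -c "
from h import *
jig(RED)"
```

```text
jig xy 101.30977409759512 11.97223514810077 z 52.72142892156856 F jig 4.2158929548596875 4.730614945371561 2.2275633725497452 yaw -86.43105035655775 t 12.225
```

Emit:
{"method": "carry_out", "body": {"slide": [[-0.001, 0, 0], [-0.002, 0, 0], [-0.003, 0, 0], [-0.003, 0, 0]], "roll": [0, 0, 0, 0], "claw": [0, 0, 0, 0]}}

```text
clock: 12.72
position: [599.6, 139.5, 207.4]
ee_rot: [0.729, -0.685, 0.001, 0.002]
contact_force: [3.9, -5.0, 1.1]
gripper_width: 12.7
grasp_force: 60.2
```

```bash
python3 -c "
from h import *
jig(RED)"
```

```text
jig xy 98.46345875911416 12.002945577475128 z 52.73979861108768 F jig 5.281655952207527 3.5499270890673795 1.094819889296779 yaw -86.4309158459884 t 12.725
```

Nearly there, so 0.5–1 mm steps.

Emit:
{"method": "carry_out", "body": {"slide": [[-0.0005, 0, 0], [-0.001, 0, 0], [-0.001, 0, 0]], "roll": [0, 0, 0], "claw": [0, 0, 0]}}

```text
clock: 13.1
position: [599.6, 140.2, 207.4]
ee_rot: [0.729, -0.685, 0.001, 0.002]
contact_force: [5.6, -6.4, 2.3]
gripper_width: 12.9
grasp_force: 60.2
```

```bash
python3 -c "
from h import *
jig(RED)"
```

```text
jig xy 97.80108860506547 11.998657455592395 z 52.74215054490594 F jig 6.695807175984467 5.162486752127209 2.2839674197374005 yaw -86.4330298995611 t 13.1
```

Emit:
{"method": "carry_out", "body": {"slide": [[-0.0005, 0, 0], [-0.001, 0, 0], [-0.001, 0, 0]], "roll": [0, 0, 0], "claw": [0, 0, 0]}}

```text
clock: 13.48
position: [599.6, 140.5, 207.5]
ee_rot: [0.729, -0.685, 0.001, 0.002]
contact_force: [6.4, -9.0, 1.9]
gripper_width: 12.7
grasp_force: 60.2
```

```bash
python3 -c "
from h import *
jig(RED)"
```

```text
jig xy 97.71539247977596 11.96411729267839 z 52.7591363094939 F jig 9.35322781692006 5.86237987187732 1.8605532293968028 yaw -86.4382348311772 t 13.475
```

Progress has stalled while the force rises, so it is snug. I'll relax slightly, release, lift and look.

Emit:
{"method": "carry_out", "body": {"slide": [[0.0008, -0.0004, 0], [0.0008, -0.0004, 0], [0.0008, -0.0004, 0], [0.0008, -0.0004, 0], [0.0008, -0.0004, -0.03], [0.0008, -0.0004, -0.08], [0.0008, -0.0004, -0.1], [0.0008, -0.0004, -0.1]], "roll": [0, 0, 0, 0, 0, 0, 0, 0], "claw": [0, 0.035, 0.035, 0.035, 0.035, 0.035, 0.0, 0.0]}}

```text
clock: 14.48
position: [599.8, 142.6, 309.0]
ee_rot: [0.729, -0.685, 0.001, -0.002]
contact_force: [-0.7, -0.2, -0.2]
gripper_width: 0.6
grasp_force: 0.0
```

```bash
python3 - <<'E'
from h import *
jig(RED)
p,T=snap('wrist');save(p,'w4.png')
z=dict(Z);
find(p,T,['bevel','bevel_blade','lock_tip','bevel_grip','blade_tip','pattern_jig_fence','pattern_jig_fence_end'],z)
q=colorpts(p,T,*YEL,54);print(rect(q),axis(q))
q=colorpts(p,T,(0,150,90),(8,255,255),50);print(len(q),rect(q))
E
```

```text
jig xy 94.67773471458604 13.03628633043179 z 154.3065034079321 F jig 0.15523087827022222 -0.740937157108278 -0.1818529478901295 yaw -86.46133576770833 t 14.475
bevel [([278.0, 196.0], 0.96, [598.9, 135.5])]
bevel_blade [([278.0, 199.0], 0.63, [598.8, 135.3])]
lock_tip [([281.0, 274.0], 0.48, [593.0, 184.9]), ([279.0, 200.0], 0.36, [599.0, 125.5])]
bevel_grip [([278.0, 214.0], 0.79, [598.1, 140.1])]
blade_tip []
pattern_jig_fence []
pattern_jig_fence_end []
((598.7036743164062, 136.9885711669922), (13.76413345336914, 43.57662582397461), 3.618342876434326) -86.00979
74 ((596.4633178710938, 197.3851318359375), (1.6556520462036133, 27.54292106628418), 3.6365673542022705)
```

View pics/w4.png

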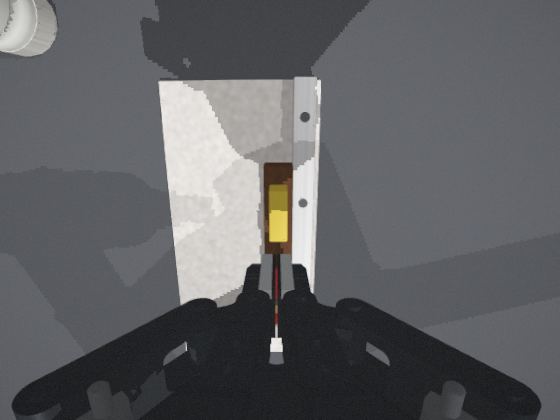

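The wrist view shows the stock flat against the rail, but the fingers hide the corner. I'll move along to see the blade and fence before pressing.

Emit:
{"method": "carry_out", "body": {"slide": [[-0.05, 0, -0.04], [-0.11, 0, -0.06], [-0.15, 0, -0.06], [-0.15, 0, -0.06], [-0.15, 0, -0.06]], "roll": [0, 0, 0, 0, 0], "claw": [0.0, 0.0, 0.0, 0, 0]}}

```text
clock: 15.5
position: [590.5, 291.7, 366.5]
ee_rot: [0.728, -0.685, -0.0, 0.001]
contact_force: [-0.2, -0.3, -0.2]
gripper_width: 0.1
grasp_force: 0.0
```

```bash
python3 - <<'E'
from h import *
jig(RED)
p,T=snap('wrist');save(p,'w5.png')
find(p,T,['bevel','bevel_blade','lock_tip','bevel_grip','blade_tip','pattern_jig_fence','pattern_jig_fence_end'],Z)
q=colorpts(p,T,*YEL,54);print(rect(q),axis(q))
E
```

```text
jig xy -54.373373561586575 12.572549449746885 z 211.83371300999013 F jig 0.26708064248340113 -0.21839184778801862 -0.1837096112156559 yaw -86.4857850098452 t 15.5
bevel [([275.0, 35.0], 0.74, [599.6, 139.0])]
bevel_blade [([277.0, 132.0], 0.76, [592.0, 229.6])]
lock_tip [([280.0, 77.0], 0.86, [592.5, 183.9]), ([211.0, 180.0], 0.66, [649.5, 273.7])]
bevel_grip [([276.0, 25.0], 0.71, [598.8, 140.8])]
blade_tip [([211.0, 180.0], 0.68, [657.2, 282.5])]
pattern_jig_fence [([289.0, 134.0], 0.87, [579.1, 231.6]), ([194.0, 197.0], 0.31, [679.0, 305.3])]
pattern_jig_fence_end [([191.0, 198.0], 0.71, [676.5, 300.5])]
((598.4641723632812, 145.19320678710938), (14.40556812286377, 39.54685974121094), 3.5935609340667725) -86.61936
```

View pics/w5.png

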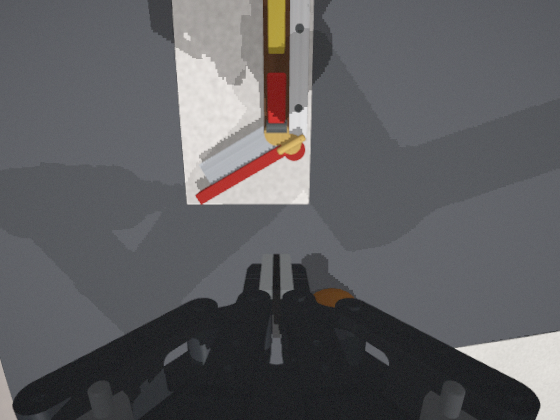

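The blade lies flush along the red fence, with its tip at (205,165), its hinge at (275,135) and the lever at (278,95). The fence angle is about 121.6°. Next I'll press the lever.

```bash
python3 - <<'E'
from h import *
go(581.2+54*.0637+12*.998, 236.5-54*.998+12*.064,88,-86.4)
E
```

```text
slide [0.1082, 0.0007, 0.1247] roll -0.14 yaw now -86.54 grasp now [590.8 291.4 212.7] tool z [ 0.  0. -1.] F [-0.1  0.   0.1] w -0.2 gf 0.0 t 15.9
```

Emit:
{"method": "carry_out", "body": {"slide": [[0.05, 0.0007, 0.04], [0.1, 0.0007, 0.07], [0.108, 0.0007, 0.11], [0.108, 0.0007, 0.124], [0.108, 0.0007, 0.124], [0.108, 0.0007, 0.124]], "roll": [0, 0, 0, 0, 0, 0], "claw": [0.0, 0.0, 0.0, 0, 0, 0]}}

```text
clock: 16.65
position: [597.2, 185.3, 245.0]
ee_rot: [0.729, -0.685, 0.001, -0.002]
contact_force: [0.1, 0.4, -0.2]
gripper_width: -0.4
grasp_force: 0.0
```

```bash
python3 - <<'E'
from h import *
jig(RED)
E
```

```text
jig xy 51.90393155187371 13.178797796883272 z 90.31194446493626 F jig -0.4175816533388743 0.15454958161255603 -0.17942656767075815 yaw -86.40579911330197 t 16.65
```

Emit:
{"method": "carry_out", "body": {"slide": [[0.0015, 0.001, 0.008], [0.0015, 0.001, 0.014], [0.0015, 0.001, 0.018], [0.0015, 0.001, 0.022], [0.0015, 0.001, 0.026], [0.0015, 0.001, 0.03], [0.0015, 0.001, 0.03]], "roll": [0, 0, 0, 0, 0, 0, 0], "claw": [0.0, 0.0, 0.0, 0, 0, 0, 0]}}

```text
clock: 17.52
position: [595.6, 182.7, 212.7]
ee_rot: [0.728, -0.685, -0.0, 0.0]
contact_force: [0.9, -0.4, 1.7]
gripper_width: -0.1
grasp_force: 0.6
```

```bash
python3 - <<'E'
from h import *
jig(RED)
E
```

```text
jig xy 54.51830023969025 10.837655226537095 z 57.97987550474991 F jig 0.4805237959441272 0.8985056279372933 1.658068007916146 yaw -86.50695716321164 t 17.525
```

Emit:
{"method": "carry_out", "body": {"slide": [[0, 0, 0.001], [0, 0, 0.002], [0, 0, 0.003], [0, 0, 0.0035], [0, 0, 0.0035]], "roll": [0, 0, 0, 0, 0], "claw": [0.0, 0.0, 0.0, 0, 0]}}

```text
clock: 18.15
position: [595.6, 182.6, 209.8]
ee_rot: [0.728, -0.685, -0.0, 0.0]
contact_force: [-1.1, -1.0, 4.2]
gripper_width: 0.1
grasp_force: 1.9
```

```bash
python3 - <<'E'
from h import *
jig(RED)
E
```

```text
jig xy 54.76683066074543 10.87206406721497 z 55.105093404355415 F jig 0.9188339504942106 -1.1801014505573015 4.220551926188568 yaw -86.49756458205474 t 18.15
```

Emit:
{"method": "carry_out", "body": {"slide": [[0, 0, 0.001], [0, 0, 0.002], [0, 0, 0.0025], [0, 0, 0.0025]], "roll": [0, 0, 0, 0], "claw": [0.0, 0.0, 0.0, 0]}}

```text
clock: 18.65
position: [595.6, 182.6, 208.7]
ee_rot: [0.729, -0.685, 0.0, 0.0]
contact_force: [-3.1, -1.7, 10.9]
gripper_width: -0.0
grasp_force: 5.4
```

```bash
python3 - <<'E'
from h import *
jig(RED)
E
```

```text
jig xy 54.794143915478344 10.984750158865891 z 54.01368546762103 F jig 1.5038186750363447 -3.2130288029931218 10.947133780898447 yaw -86.46506663960828 t 18.65
```

Emit:
{"method": "carry_out", "body": {"slide": [[0, 0, 0.001], [0, 0, 0.002], [0, 0, 0.002]], "roll": [0, 0, 0], "claw": [0.0, 0.0, 0.0]}}

```text
clock: 19.02
position: [595.7, 182.6, 208.3]
ee_rot: [0.729, -0.685, 0.001, -0.0]
contact_force: [-5.8, -2.6, 17.2]
gripper_width: -0.2
grasp_force: 9.2
```

```bash
python3 - <<'E'
from h import *
jig(RED)
E
```

```text
jig xy 54.83247639773105 11.156507878705266 z 53.64498148915257 F jig 2.2360934273118267 -5.968487431465816 17.219003884685204 yaw -86.4324059703413 t 19.025
```

Emit:
{"method": "carry_out", "body": {"slide": [[0, 0, -0.004], [0, 0, -0.03], [-0.05, 0, -0.09], [-0.1, 0, -0.14], [-0.11, 0, -0.16], [-0.11, 0, -0.16]], "roll": [0, 0, 0, 0, 0, 0], "claw": [0.0, 0.0, 0.0, 0, 0, 0]}}

```text
clock: 19.77
position: [589.0, 294.9, 368.1]
ee_rot: [0.729, -0.684, 0.0, -0.004]
contact_force: [-0.5, -0.5, -1.2]
gripper_width: 0.3
grasp_force: 0.0
```

```bash
python3 - <<'E'
from h import *
jig(RED)
p,T=snap('wrist');save(p,'w6.png')
z=dict(Z);z['lock_tip']=35.5
find(p,T,['bevel','bevel_blade','lock_tip','bevel_grip','blade_tip','pattern_jig_fence','pattern_jig_fence_end'],z)
q=colorpts(p,T,*YEL,54);print(rect(q),axis(q))
c=cv2.cvtColor(p['img'][0:230,130:360],cv2.COLOR_RGB2BGR);cv2.imwrite('pics/w6c.png',cv2.resize(c,None,fx=2.5,fy=2.5,interpolation=2))
W=cloud(p,T);m=cv2.inRange(cv2.cvtColor(p['img'],cv2.COLOR_RGB2HSV),(0,150,60),(8,255,255))>0
q=W[m&(W[...,0]>585)&(W[...,0]<608)&(W[...,1]<225)&(W[...,1]>150)];q=q[np.isfinite(q).all(1)]
print('lever z',[ (lo,np.median(q[(q[:,1]>=lo)&(q[:,1]<lo+10),2]).round(1)) for lo in range(170,230,10) if ((q[:,1]>=lo)&(q[:,1]<lo+10)).any()])
E
```

```text
jig xy -58.40442856691487 12.337062241578106 z 213.37982821828408 F jig 0.44372032544352247 -0.5213630819169571 -1.2298376224190504 yaw -86.33096666381135 t 19.775
bevel [([194.0, 192.0], 0.64, [679.6, 304.6])]
bevel_blade [([278.0, 128.0], 0.67, [592.7, 230.8])]
lock_tip [([278.0, 70.0], 0.75, [595.6, 180.1])]
bevel_grip [([281.0, 18.0], 0.79, [596.3, 140.4])]
blade_tip [([212.0, 178.0], 0.79, [657.4, 285.4])]
pattern_jig_fence [([289.0, 132.0], 0.94, [580.3, 235.3])]
pattern_jig_fence_end [([196.0, 192.0], 0.65, [673.1, 300.0]), ([213.0, 178.0], 0.47, [655.4, 284.6])]
((598.3539428710938, 147.56973266601562), (13.919808387756348, 35.005313873291016), 3.61997389793396) -86.15448
lever z [(170, np.float64(33.1)), (180, np.float64(33.5)), (190, np.float64(33.5)), (200, np.float64(33.6)), (210, np.float64(33.5))]
```

View pics/w6c.png

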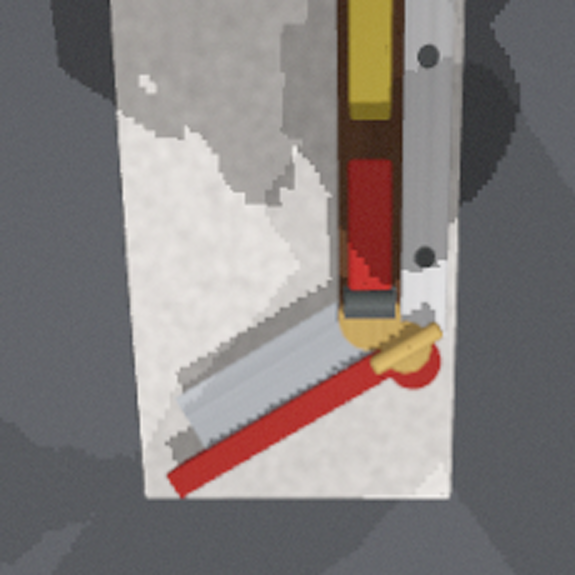

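The lever is level (z about 33.5 along its length) and the blade still lies flush on the red fence. I'll regrip the rib.

```bash
python3 - <<'E'
from h import *
go(599.3,140,95,-86.4)
go(599.3,140,52.5,-86.4)
E
```

```text
slide [0.152, -0.0013, 0.1146] roll -0.15 yaw now -86.55 grasp now [588.7 291.6 209.4] tool z [-0.002 -0.001 -1.   ] F [ 0.7 -0.6 -0.1] w 0.0 gf 0.0 t 20.175
 slide [0.1519, -0.0014, 0.1571] roll -0.15 yaw now -86.55 grasp now [588.7 291.6 209.4] tool z [-0.002 -0.001 -1.   ] F [ 0.7 -0.6 -0.1] w 0.0 gf 0.0 t 20.175
```

Emit:
{"method": "carry_out", "body": {"slide": [[0.05, -0.001, 0.0], [0.11, -0.001, 0.04], [0.152, -0.001, 0.08], [0.152, -0.001, 0.114], [0.152, -0.001, 0.114], [0.152, -0.001, 0.114]], "roll": [0, 0, 0, 0, 0, 0], "claw": [0.05, 0.05, 0.05, 0.05, 0.05, 0.05]}}

```text
clock: 20.92
position: [600.0, 141.3, 252.7]
ee_rot: [0.729, -0.685, 0.001, -0.001]
contact_force: [-0.3, 0.2, 0.4]
gripper_width: 50.1
grasp_force: 0.0
```

```bash
python3 - <<'E'
from h import *
go(599.3,140,52.5,-86.4);jig(RED)
E
```

```text
slide [0.0013, 0.0008, 0.0455] roll -0.04 yaw now -86.44 grasp now [600.3 141.4  98. ] tool z [ 0.002  0.001 -1.   ] F [-0.3  0.2  0.4] w 50.1 gf 0.0 t 20.925
jig xy 96.12194989660404 13.03159296845745 z 97.98322578460031 F jig -0.24736608634005774 -0.2441636635279361 0.40509400209534835 yaw -86.44285276585269 t 20.925
```

Emit:
{"method": "carry_out", "body": {"slide": [[0.001, 0.0008, 0.025], [0.001, 0.0008, 0.044], [0.001, 0.0008, 0.044], [0.001, 0.0008, 0.044], [0.001, 0.0008, 0.044], [0.001, 0.0008, 0.044], [0.001, 0.0008, 0.044]], "roll": [0, 0, 0, 0, 0, 0, 0], "claw": [0.05, 0.05, 0.05, 0.0, 0.0, 0.0, 0.0]}}

```text
clock: 21.8
position: [599.0, 140.2, 209.1]
ee_rot: [0.729, -0.685, 0.001, -0.001]
contact_force: [-0.6, 1.3, 6.3]
gripper_width: 12.7
grasp_force: 61.4
```

```bash
python3 - <<'E'
from h import *
jig(RED)
E
```

```text
jig xy 97.10836655115973 12.126193418930772 z 54.4344163017403 F jig -1.3283486131212172 -0.5390644317324803 6.342651796422828 yaw -86.44663118876208 t 21.8
```

Emit:
{"method": "carry_out", "body": {"slide": [[0.002, 0, -0.001], [0.008, -0.001, -0.0015], [0.016, -0.002, -0.002], [0.026, -0.003, -0.004], [0.032, -0.004, -0.02], [0.04, -0.005, -0.05], [0.06, -0.005, -0.07], [0.06, -0.005, -0.07]], "roll": [0, 0, 0, 0, 0, 0, 0, 0], "claw": [0, 0, 0, 0, 0, 0, 0, 0]}}

```text
clock: 22.8
position: [607.2, 78.5, 279.5]
ee_rot: [0.728, -0.686, 0.001, -0.001]
contact_force: [-0.8, -1.1, -4.2]
gripper_width: 12.5
grasp_force: 60.2
```

```bash
python3 - <<'E'
from h import *
jig(RED)
go(636,-279.5,125,-86.4)
E
```

```text
jig xy 159.23899241577615 16.34293897764294 z 124.81978761485715 F jig 1.0536656767738033 -0.8994739873088262 -4.249496754163266 yaw -86.61347261890086 t 22.8
 slide [0.3591, -0.0076, -0.0003] roll -0.21 yaw now -86.61 grasp now [607.6  78.6 124.8] tool z [ 0.003  0.001 -1.   ] F [-0.8 -1.1 -4.2] w 12.5 gf 60.2 t 22.8
```

Emit:
{"method": "carry_out", "body": {"slide": [[0.05, -0.002, -0.02], [0.1, -0.005, -0.03], [0.11, -0.005, -0.03], [0.11, -0.005, -0.03], [0.11, -0.005, -0.03]], "roll": [0, -0.2, -0.2, -0.2, -0.2], "claw": [0, 0, 0, 0, 0]}}

```text
clock: 23.42
position: [618.5, -28.4, 306.4]
ee_rot: [0.73, -0.684, -0.001, 0.001]
contact_force: [0.0, -0.1, -4.6]
gripper_width: 12.4
grasp_force: 60.1
```

```bash
cat >> h.py <<'E'
def sel(W,b,zlo,zhi,msk=True):
    m=(W[...,2]>zlo)&(W[...,2]<zhi)&(W[...,0]>b[0])&(W[...,0]<b[1])&(W[...,1]>b[2])&(W[...,1]<b[3])&msk
    return W[m][:,:2].astype(np.float32)
def bluefence(p,T,lo=(100,110,40),hi=(125,255,255)):
    W=cloud(p,T);m=cv2.inRange(cv2.cvtColor(p['img'],cv2.COLOR_RGB2HSV),lo,hi)>0
    q=sel(W,(630,740,-180,0),15,30,m)
    if len(q)<20: print('blue',len(q));return
    r=rect(q);v=cv2.fitLine(q,cv2.DIST_HUBER,0,.01,.01).ravel();v=v*(1 if v[0]>0 else -1)
    print('blue fence',len(q),r,'angle',np.degrees(np.arctan2(v[1],v[0]))+86.35)
E
python3 - <<'E'
from h import *
jig(BLUE)
p,T=snap('wrist');save(p,'w7.png')
find(p,T,['blank_jig','blank_jig_fence'],Z)
bluefence(p,T);W=cloud(p,T)
q=sel(W,(590,625,-300,-125),17,27);print('rail',len(q),rect(q))
p,T=snap('top');bluefence(p,T)
E
```

```text
jig xy -76.70225018435598 16.653338349076435 z 151.71123860064228 F jig 0.05534995001737763 0.03594754848190236 -4.648600437076508 yaw -86.24084450051382 t 23.425
blank_jig [([295.0, 113.0], 0.63, [606.9, -108.1])]
blank_jig_fence [([295.0, 116.0], 0.74, [606.7, -106.1])]
blue fence 1655 ((673.5784301757812, -105.16649627685547), (11.79549789428711, 87.13679504394531), 85.99543762207031) angle 82.618965
rail 2161 ((599.2265625, -156.44979858398438), (18.38758659362793, 63.52810287475586), 3.417520761489868)
blue fence 100 ((674.64599609375, -103.65629577636719), (8.5975923538208, 88.06889343261719), 88.13681030273438) angle 82.47876
```

View pics/w7.png

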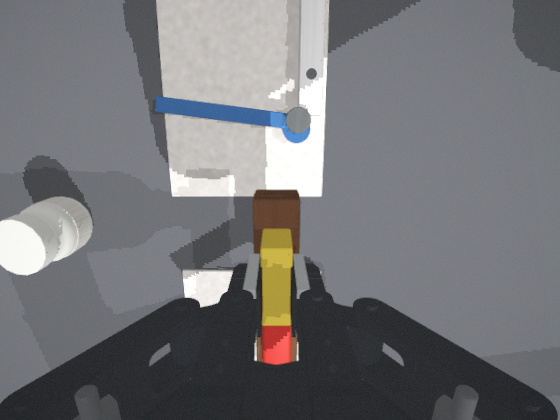

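The blue fence stands at about 82.5°, with its corner near pixel (297,122), world (606,-107). I'll carry the bevel over it at height.

```bash
sed -i 's/^RED=.*/RED=(581.2,236.5);BLUE=(605.8,-107)/' h.py; python3 - <<'E'
from h import *
go(636,-277.5,115,-86.4)
E
```

```text
slide [0.2498, -0.0007, 0.0373] roll 0.19 yaw now -86.21 grasp now [618.7 -28.3 152.4] tool z [-0.001 -0.    -1.   ] F [ 0.1 -0.1 -4.5] w 12.5 gf 60.1 t 23.625
```

Emit:
{"method": "carry_out", "body": {"slide": [[0.05, 0, 0], [0.11, 0, 0], [0.17, 0, 0], [0.23, -0.001, 0], [0.25, -0.001, 0.02], [0.25, -0.001, 0.037], [0.25, -0.001, 0.037]], "roll": [0, 0.2, 0.2, 0.2, 0.2, 0.2, 0.2], "claw": [0, 0, 0, 0, 0, 0, 0]}}

```text
clock: 24.5
position: [635.4, -277.4, 267.4]
ee_rot: [0.729, -0.685, -0.003, 0.001]
contact_force: [0.4, 0.1, -4.9]
gripper_width: 12.7
grasp_force: 60.1
```

```bash
python3 - <<'E'
from h import *
jig(BLUE)
go(635.7,-277.5,62,-86.4)
E
```

```text
jig xy 171.57730855178403 17.8549893341423 z 112.69820819853558 F jig -0.03128934445652948 0.41432370650936334 -4.898897631451185 yaw -86.44485252713102 t 24.5
 slide [0.0002, -0.0006, 0.0507] roll -0.04 yaw now -86.44 grasp now [ 634.5 -277.1  112.7] tool z [-0.006  0.002 -1.   ] F [ 0.4  0.1 -4.9] w 12.7 gf 60.1 t 24.5
```

Emit:
{"method": "carry_out", "body": {"slide": [[0, 0, 0.02], [0, 0, 0.04], [0, 0, 0.05], [0, 0, 0.053], [0, 0, 0.055], [0, 0, 0.055]], "roll": [0, 0, 0, 0, 0, 0], "claw": [0, 0, 0, 0, 0, 0]}}

```text
clock: 25.25
position: [636.2, -278.7, 216.0]
ee_rot: [0.729, -0.685, 0.001, -0.0]
contact_force: [-0.2, 0.3, -3.8]
gripper_width: 12.1
grasp_force: 60.1
```

```bash
python3 - <<'E'
from h import *
jig(BLUE)
E
```

```text
jig xy 173.37512012830078 19.61400589799688 z 61.350077615098286 F jig -0.2959207607746189 -0.1368792929336898 -3.820763117666588 yaw -86.47688413596774 t 25.25
```

Emit:
{"method": "carry_out", "body": {"slide": [[0, 0, 0.003], [0, 0, 0.005], [0, 0, 0.0065], [0, 0, 0.0075], [0, 0, 0.0075]], "roll": [0, 0, 0, 0, 0], "claw": [0, 0, 0, 0, 0]}}

```text
clock: 25.88
position: [636.0, -278.9, 209.2]
ee_rot: [0.729, -0.685, 0.0, 0.0]
contact_force: [-3.0, 0.1, 5.8]
gripper_width: 12.5
grasp_force: 61.4
```

```bash
python3 - <<'E'
from h import *
jig(BLUE)
E
```

```text
jig xy 173.57503478847713 19.213641725657528 z 54.462567104031905 F jig -0.3325759868041941 -3.018214279269957 5.788925023474939 yaw -86.47394186299987 t 25.875
```

Emit:
{"method": "carry_out", "body": {"slide": [[0, 0, -0.001], [0, 0.002, -0.0012], [0, 0.004, -0.0012], [0, 0.006, -0.0012], [0, 0.0065, -0.0012], [0, 0.0065, -0.0012]], "roll": [0, 0, 0, 0, 0, 0], "claw": [0, 0, 0, 0, 0, 0]}}

```text
clock: 26.62
position: [629.7, -279.1, 209.2]
ee_rot: [0.728, -0.685, 0.0, -0.0]
contact_force: [2.0, -0.1, -0.6]
gripper_width: 12.6
grasp_force: 60.8
```

```bash
python3 - <<'E'
from h import *
jig(BLUE)
E
```

```text
jig xy 173.33253535682948 12.959409223886627 z 54.5004702099161 F jig 0.27551307911841705 1.9994298075735553 -0.6222350777599299 yaw -86.48419250647842 t 26.625
```

Emit:
{"method": "carry_out", "body": {"slide": [[0, 0.0005, 0], [0, 0.001, 0], [0, 0.0015, 0], [0, 0.0015, 0]], "roll": [0, 0, 0, 0], "claw": [0, 0, 0, 0]}}

```text
clock: 27.12
position: [628.4, -279.2, 209.2]
ee_rot: [0.729, -0.685, 0.001, -0.0]
contact_force: [3.9, 0.1, -1.1]
gripper_width: 12.7
grasp_force: 60.7
```

```bash
python3 - <<'E'
from h import *
jig(BLUE)
E
```

```text
jig xy 173.3525145668847 11.841209984823983 z 54.514185322374544 F jig 0.11465111617042964 3.8844870288012574 -1.0575242159610552 yaw -86.47713603157379 t 27.125
```

Emit:
{"method": "carry_out", "body": {"slide": [[0, 0.0004, 0], [0, 0.0008, 0], [0, 0.0008, 0]], "roll": [0, 0, 0], "claw": [0, 0, 0]}}

```text
clock: 27.5
position: [628.0, -279.2, 209.2]
ee_rot: [0.729, -0.685, 0.001, -0.001]
contact_force: [5.1, -0.2, -0.7]
gripper_width: 12.3
grasp_force: 60.5
```

```bash
python3 - <<'E'
from h import *
jig(BLUE)
E
```

```text
jig xy 173.3598297101306 11.700563293470333 z 54.54613726910486 F jig 0.526191557573802 5.0991433851226065 -0.6916272377553152 yaw -86.46691742272623 t 27.5
```

Emit:
{"method": "carry_out", "body": {"slide": [[-0.003, -0.0003, 0], [-0.006, -0.0003, 0], [-0.009, -0.0003, 0], [-0.012, -0.0003, 0], [-0.015, -0.0003, 0], [-0.018, -0.0003, 0], [-0.021, -0.0003, 0], [-0.024, -0.0003, 0]], "roll": [0, 0, 0, 0, 0, 0, 0, 0], "claw": [0, 0, 0, 0, 0, 0, 0, 0]}}

```text
clock: 28.5
position: [626.7, -256.4, 209.7]
ee_rot: [0.729, -0.685, 0.002, -0.0]
contact_force: [5.4, -4.8, -0.5]
gripper_width: 12.6
grasp_force: 60.6
```

```bash
python3 - <<'E'
from h import *
jig(BLUE)
E
```

```text
jig xy 150.88222729956814 11.763316726860769 z 54.99111025763028 F jig 5.146409055099498 5.045868288554139 -0.5080313318163365 yaw -86.44209653509995 t 28.5
```

Emit:
{"method": "carry_out", "body": {"slide": [[-0.003, -0.0005, 0], [-0.006, -0.0005, 0], [-0.009, -0.0005, 0], [-0.012, -0.0005, 0], [-0.015, -0.0005, 0], [-0.018, -0.0005, 0], [-0.021, -0.0005, 0], [-0.024, -0.0005, 0]], "roll": [0, 0, 0, 0, 0, 0, 0, 0], "claw": [0, 0, 0, 0, 0, 0, 0, 0]}}

```text
clock: 29.5
position: [625.4, -232.8, 209.6]
ee_rot: [0.729, -0.685, 0.001, 0.0]
contact_force: [4.0, -5.1, -0.4]
gripper_width: 12.1
grasp_force: 60.6
```

```bash
python3 - <<'E'
from h import *
jig(BLUE)
p,T=snap('top');bluefence(p,T)
E
```

```text
jig xy 127.18480940439017 11.803850378503697 z 54.93420922425912 F jig 5.319519533881501 3.667343786065804 -0.3680093845850678 yaw -86.45580998001522 t 29.5
blue 0
```

Emit:
{"method": "carry_out", "body": {"slide": [[-0.003, 0, 0], [-0.006, 0, 0], [-0.009, 0, 0], [-0.012, 0, 0], [-0.015, 0, 0], [-0.018, 0, 0], [-0.02, 0, 0], [-0.02, 0, 0]], "roll": [0, 0, 0, 0, 0, 0, 0, 0], "claw": [0, 0, 0, 0, 0, 0, 0, 0]}}

```text
clock: 30.55
position: [624.2, -212.5, 209.6]
ee_rot: [0.729, -0.685, 0.001, 0.0]
contact_force: [4.2, -3.9, -0.1]
gripper_width: 12.5
grasp_force: 60.7
```

```bash
python3 - <<'E'
from h import *
jig(BLUE)
E
```

```text
jig xy 106.74363795643399 11.85857172215712 z 54.86712727733877 F jig 4.112553426603569 3.9341000603316796 -0.10204440565987305 yaw -86.46186704785416 t 30.55
```

Emit:
{"method": "carry_out", "body": {"slide": [[-0.0015, 0, 0], [-0.003, 0, 0], [-0.0045, 0, 0], [-0.006, 0, 0], [-0.0065, 0, 0], [-0.0065, 0, 0]], "roll": [0, 0, 0, 0, 0, 0], "claw": [0, 0, 0, 0, 0, 0]}}

```text
clock: 31.3
position: [623.8, -206.2, 209.6]
ee_rot: [0.729, -0.685, 0.001, 0.0]
contact_force: [3.8, -4.4, 0.1]
gripper_width: 12.9
grasp_force: 60.6
```

```bash
python3 - <<'E'
from h import *
jig(BLUE)
E
```

```text
jig xy 100.44043195902907 11.881368633487675 z 54.862244632592706 F jig 4.6656450892092005 3.510976678955851 0.09215304129532298 yaw -86.47002053935432 t 31.3
```

Next come 0.5–1 mm steps, watching the force.

Emit:
{"method": "carry_out", "body": {"slide": [[-0.0005, 0, 0], [-0.001, 0, 0], [-0.0015, 0, 0], [-0.0015, 0, 0]], "roll": [0, 0, 0, 0], "claw": [0, 0, 0, 0]}}

```text
clock: 31.8
position: [623.7, -204.7, 209.6]
ee_rot: [0.729, -0.685, 0.001, 0.0]
contact_force: [3.7, -4.3, -0.2]
gripper_width: 12.3
grasp_force: 60.6
```

```bash
python3 - <<'E'
from h import *
jig(BLUE)
E
```

```text
jig xy 98.96680563391402 11.897453530616573 z 54.884073927994024 F jig 4.529341496980516 3.4162594853967088 -0.1912495320607958 yaw -86.46861548523245 t 31.8
```

Emit:
{"method": "carry_out", "body": {"slide": [[-0.0004, 0, 0], [-0.0008, 0, 0], [-0.001, 0, 0], [-0.001, 0, 0]], "roll": [0, 0, 0, 0], "claw": [0, 0, 0, 0]}}

```text
clock: 32.3
position: [623.7, -203.7, 209.6]
ee_rot: [0.729, -0.685, 0.001, 0.0]
contact_force: [3.4, -3.9, -0.5]
gripper_width: 12.7
grasp_force: 60.6
```

```bash
python3 - <<'E'
from h import *
jig(BLUE)
E
```

```text
jig xy 97.97315049660314 11.909110487933216 z 54.880359249904444 F jig 4.0999833415135285 3.128172144545178 -0.480485034771573 yaw -86.46802568011434 t 32.3
```

Emit:
{"method": "carry_out", "body": {"slide": [[-0.0004, 0, 0], [-0.0008, 0, 0], [-0.0008, 0, 0]], "roll": [0, 0, 0], "claw": [0, 0, 0]}}

```text
clock: 32.67
position: [623.6, -202.9, 209.6]
ee_rot: [0.729, -0.685, 0.001, 0.0]
contact_force: [4.0, -4.2, -0.8]
gripper_width: 12.8
grasp_force: 60.6
```

```bash
python3 - <<'E'
from h import *
jig(BLUE)
E
```

```text
jig xy 97.18089152505426 11.916340566544308 z 54.898546757230804 F jig 4.471586673792743 3.7175562602292613 -0.8456698598705641 yaw -86.47150879338062 t 32.675
```

Emit:
{"method": "carry_out", "body": {"slide": [[-0.0004, 0, 0], [-0.0008, 0, 0], [-0.0008, 0, 0]], "roll": [0, 0, 0], "claw": [0, 0, 0]}}

```text
clock: 33.05
position: [623.6, -202.1, 209.6]
ee_rot: [0.729, -0.685, 0.001, 0.0]
contact_force: [3.4, -4.8, 0.4]
gripper_width: 12.5
grasp_force: 60.6
```

```bash
python3 - <<'E'
from h import *
jig(BLUE)
E
```

```text
jig xy 96.37226205427496 11.906528793407109 z 54.866383934265485 F jig 5.0294651541657025 3.12793136836343 0.38256027035370943 yaw -86.4709317878988 t 33.05
```

Emit:
{"method": "carry_out", "body": {"slide": [[-0.0003, 0, 0], [-0.0006, 0, 0], [-0.0006, 0, 0]], "roll": [0, 0, 0], "claw": [0, 0, 0]}}

```text
clock: 33.42
position: [623.5, -201.8, 209.6]
ee_rot: [0.729, -0.685, 0.001, 0.0]
contact_force: [4.7, -5.7, -0.5]
gripper_width: 12.6
grasp_force: 60.6
```

```bash
python3 - <<'E'
from h import *
jig(BLUE)
E
```

```text
jig xy 96.09797660318951 11.887394151621503 z 54.86467946605404 F jig 5.979294108684702 4.343961166258325 -0.49918131423610973 yaw -86.46778359531851 t 33.425
```

Emit:
{"method": "carry_out", "body": {"slide": [[-0.0003, 0, 0], [-0.0005, 0, 0], [-0.0005, 0, 0]], "roll": [0, 0, 0], "claw": [0, 0, 0]}}

```text
clock: 33.8
position: [623.5, -201.6, 209.6]
ee_rot: [0.729, -0.685, 0.002, 0.0]
contact_force: [3.9, -6.8, -0.2]
gripper_width: 12.7
grasp_force: 60.6
```

```bash
python3 - <<'E'
from h import *
jig(BLUE)
E
```

```text
jig xy 96.03099123579996 11.88971871607299 z 54.90151668940001 F jig 7.045124059588887 3.41380353511292 -0.22967446444615836 yaw -86.47118167915143 t 33.8
```

The slide has stalled: 0.07 mm of travel for 0.5 mm commanded, at 7 N. The bevel is home, so I'll release, lift and inspect.

Emit:
{"method": "carry_out", "body": {"slide": [[0.0003, -0.0003, 0], [0.0003, -0.0003, 0], [0.0003, -0.0003, 0], [0.0003, -0.0003, 0], [0.0003, -0.0003, -0.03], [0.0003, -0.0003, -0.08], [-0.05, 0, -0.13], [-0.1, 0, -0.16]], "roll": [0, 0, 0, 0, 0, 0, 0, 0], "claw": [0, 0.035, 0.035, 0.035, 0.035, 0.035, 0.0, 0.0]}}

```text
clock: 34.8
position: [616.9, -102.8, 368.8]
ee_rot: [0.728, -0.686, 0.0, -0.0]
contact_force: [1.0, 1.0, -0.1]
gripper_width: 0.2
grasp_force: 0.0
```

Emit:
{"method": "carry_out", "body": {"slide": [[-0.05, 0, 0], [-0.05, 0, 0], [-0.05, 0, 0], [-0.05, 0, 0]], "roll": [0, 0, 0, 0], "claw": [0, 0, 0, 0]}}

```text
clock: 35.3
position: [614.1, -54.3, 366.4]
ee_rot: [0.728, -0.686, -0.0, 0.0]
contact_force: [-0.9, -0.1, -0.1]
gripper_width: 0.3
grasp_force: 0.0
```

```bash
python3 - <<'E'
from h import *
jig(BLUE)
p,T=snap('wrist');save(p,'w8.png')
z=dict(Z);z['lock_tip']=35.5
find(p,T,['bevel_blade','lock_tip','bevel_grip','blade_tip','blank_jig_fence'],z)
W=cloud(p,T);m=cv2.inRange(cv2.cvtColor(p['img'],cv2.COLOR_RGB2HSV),(100,110,40),(125,255,255))>0
q=sel(W,(625,740,-100,0),15,30,m);v=cv2.fitLine(q,cv2.DIST_HUBER,0,.01,.01).ravel();print(len(q),rect(q),np.degrees(np.arctan2(v[1],v[0]))+86.35)
im=cv2.cvtColor(p['img'][0:230,130:360],cv2.COLOR_RGB2BGR);cv2.imwrite('pics/w8c.png',cv2.resize(im,None,fx=2.5,fy=2.5,interpolation=2))
E
```

```text
jig xy -52.07179916050582 11.469697840480173 z 211.65236554761208 F jig 0.04254104826371118 -0.85580084899389 -0.12683300423177232 yaw -86.56035835626882 t 35.3
bevel_blade [([275.0, 132.0], 0.56, [617.8, -115.5])]
lock_tip [([276.0, 76.0], 0.95, [619.6, -165.5])]
bevel_grip [([276.0, 29.0], 0.88, [621.9, -201.6]), ([286.0, 139.0], 0.22, [607.4, -111.3])]
blade_tip [([210.0, 184.0], 0.79, [682.3, -59.1])]
blank_jig_fence [([284.0, 143.0], 0.67, [607.4, -105.0])]
872 ((658.9113159179688, -65.07350158691406), (86.87629699707031, 11.585966110229492), 33.05601119995117) 119.89971
```

View pics/w8c.png

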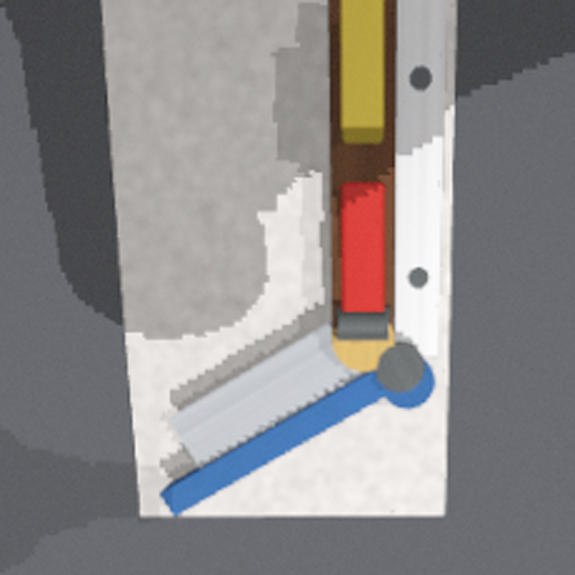

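The blade lies flush along the blue fence, from its hinge at (365,345) to its tip at (190,460) in the crop, with the stock on the rail and the lever down. I'll measure the red fence the same way to compare angles.

Emit:
{"method": "carry_out", "body": {"slide": [[-0.06, 0, 0], [-0.12, 0, 0], [-0.18, 0, 0], [-0.24, 0, 0], [-0.3, 0, 0], [-0.347, 0, 0], [-0.347, 0, 0], [-0.347, 0, 0]], "roll": [0, 0, 0, 0, 0, 0, 0, 0], "claw": [0, 0, 0, 0, 0, 0, 0, 0]}}

```text
clock: 36.6
position: [592.9, 292.7, 366.6]
ee_rot: [0.728, -0.685, -0.0, 0.0]
contact_force: [0.3, -0.3, -0.1]
gripper_width: -0.2
grasp_force: 0.0
```

```bash
python3 - <<'E'
from h import *
jig(RED)
def ang(p,T,lo,hi,b):
    W=cloud(p,T);m=cv2.inRange(cv2.cvtColor(p['img'],cv2.COLOR_RGB2HSV),lo,hi)>0
    q=sel(W,b,15,30,m)
    if len(q)<10: print(len(q));return
    v=cv2.fitLine(q,cv2.DIST_HUBER,0,.01,.01).ravel();print(len(q),rect(q),np.degrees(np.arctan2(v[1],v[0]))+86.35)
p,T=snap('wrist');ang(p,T,(0,130,60),(8,255,255),(600,720,235,340))
p,T=snap('top');ang(p,T,(0,130,60),(8,255,255),(600,720,235,340));ang(p,T,(100,110,40),(125,255,255),(625,740,-100,0))
find(p,T,['flask','reagent','jar','bevel_grip','blade_tip'],Z)
E
```

```text
jig xy -55.241857516210615 15.170048816798309 z 211.85879715690595 F jig 0.2742897552128098 0.23556734108252783 -0.0892965836905317 yaw -86.49252420440412 t 36.6
932 ((633.936767578125, 278.2694091796875), (87.12879943847656, 11.937427520751953), 33.7906379699707) 120.65204
108 ((634.5769653320312, 279.0024108886719), (84.27979278564453, 10.20501708984375), 34.025978088378906) 120.144165
115 ((660.0663452148438, -63.53010559082031), (85.7681655883789, 10.73621654510498), 33.465518951416016) 119.7971
flask [([107.0, 233.0], 0.58, [512.3, 442.6])]
reagent [([426.0, 236.0], 0.8, [490.3, -426.7]), ([287.0, 171.0], 0.48, [675.6, -50.7])]
jar [([268.0, 123.0], 0.71, [815.0, -2.4])]
bevel_grip [([346.0, 185.0], 0.84, [626.1, -206.7])]
blade_tip [([338.0, 184.0], 0.74, [634.8, -187.9]), ([285.0, 173.0], 0.59, [666.4, -44.7])]
```

The angles agree within about 0.5°. I'll do one tighter check, fence against rail within the same image, at both jigs.

```bash
cat > a.py <<'E'
from h import *
def line(q): v=cv2.fitLine(q.astype(np.float32),cv2.DIST_HUBER,0,.01,.01).ravel();return np.degrees(np.arctan2(v[1],v[0]))
def meas(c,lo,hi,n=4):
    a=np.radians(-86.35);X=np.array([np.cos(a),np.sin(a)]);Y=np.array([-X[1],X[0]])
    for _ in range(n):
        p,T=snap('wrist');W=cloud(p,T);hsv=cv2.cvtColor(p['img'],cv2.COLOR_RGB2HSV)
        P=np.stack([(W[...,:2]-c)@X,(W[...,:2]-c)@Y],-1);v,u=np.mgrid[:420,:560]
        def edge(m,rng):# average both long edges by centre line over bins along s
            q=np.array([at_z(p,(a,b),22,T)[:2] for b,a in zip(*np.nonzero(m))])-c
            return np.stack([q@X,q@Y],-1)
        m=(cv2.inRange(hsv,lo,hi)>0)&(P[...,0]<-15)&(P[...,1]>20)&(P[...,1]<125)
        f=edge(m,0);th=line(f)%180
        # equal-extent trimming along fence
        d=np.array([np.cos(np.radians(th)),np.sin(np.radians(th))]);s=f@d;f=f[(s>40)&(s<105)];th=line(f)%180
        off=np.median(f@np.array([-d[1],d[0]]))
        r=(W[...,2]>17)&(W[...,2]<26)&(P[...,1]>-25)&(P[...,1]<-0.5)&(P[...,0]>25)&(P[...,0]<110)
        g=edge(r,0);print(len(f),round(th,2),'rail',r.sum(),round((line(g)+90)%180-90,2),'rel',round(th-((line(g)+90)%180-90),2),'off',round(off,2))
E
python3 - <<'E'
from a import *
meas(np.array(RED),(0,130,60),(8,255,255))
E
```

```text
730 120.13 rail 1885 -0.4 rel 120.53 off 4.59
727 120.14 rail 1885 -0.23 rel 120.38 off 4.78
731 120.05 rail 1876 -0.37 rel 120.42 off 4.87
727 119.97 rail 1895 -0.43 rel 120.4 off 4.86
```

Emit:
{"method": "carry_out", "body": {"slide": [[0.06, 0, 0], [0.12, 0, 0], [0.18, 0, 0], [0.24, 0, 0], [0.3, 0, 0], [0.343, 0, 0], [0.343, 0, 0], [0.343, 0, 0]], "roll": [0, 0, 0, 0, 0, 0, 0, 0], "claw": [0, 0, 0, 0, 0, 0, 0, 0]}}

```text
clock: 38.15
position: [613.9, -49.2, 366.8]
ee_rot: [0.728, -0.685, -0.0, -0.0]
contact_force: [-0.1, -0.1, 0.6]
gripper_width: -0.1
grasp_force: 0.0
```

```bash
python3 - <<'E'
from a import *
jig(BLUE)
meas(np.array(BLUE),(100,110,40),(125,255,255))
E
```

```text
jig xy -57.174062622478026 11.7715956949935 z 212.13514826817317 F jig 0.1386003504101447 -0.08060834594738336 0.587244843862293 yaw -86.5094332891012 t 38.15
684 119.05 rail 1886 -0.5 rel 119.55 off 5.93
679 119.15 rail 1890 -0.09 rel 119.24 off 5.89
684 119.1 rail 1893 -0.2 rel 119.3 off 5.84
686 119.0 rail 1898 -0.17 rel 119.17 off 5.87
```

Blue reads about 1° short of red. I'll check whether the stock has yawed off the rail, using the jig-frame y of lever and rib, with the blade direction as well.

```bash
cat > b.py <<'E'
from a import *
def stock(c,n=3):
    a=np.radians(-86.35);X=np.array([np.cos(a),np.sin(a)]);Y=np.array([-X[1],X[0]])
    for _ in range(n):
        p,T=snap('wrist');hsv=cv2.cvtColor(p['img'],cv2.COLOR_RGB2HSV);W=cloud(p,T)
        def pj(m,z):
            q=np.array([at_z(p,(i,j),z,T)[:2] for j,i in zip(*np.nonzero(m))])-c; return np.stack([q@X,q@Y],-1)
        P=np.stack([(W[...,:2]-c)@X,(W[...,:2]-c)@Y],-1)
        reg=(P[...,1]>0)&(P[...,1]<24)
        ye=pj((cv2.inRange(hsv,*YEL)>0)&reg&(W[...,2]>44),54);re=pj((cv2.inRange(hsv,(0,130,60),(8,255,255))>0)&reg&(W[...,2]>28)&(P[...,0]>15)&(P[...,0]<70),35)
        ra=pj((W[...,2]>17)&(W[...,2]<26)&(P[...,1]>-25)&(P[...,1]<-.5)&(P[...,0]>25)&(P[...,0]<150),22)
        st=pj((hsv[...,2]<110)&(hsv[...,1]>100)&(W[...,2]>22)&(W[...,2]<32)&reg&(P[...,0]>60)&(P[...,0]<140),28)
        f=lambda q:(len(q),q.mean(0).round(1).tolist(),round((line(q)+90)%180-90,2)) if len(q)>30 else len(q)
        print('rib',f(ye),ye.min(0).round(1),'lever',f(re),re.min(0).round(1),re.max(0).round(1),'rail',f(ra),'stock',f(st))
        bl=(W[...,2]>10)&(W[...,2]<21)&(hsv[...,1]<50)&(P[...,0]<0)&(P[...,1]>22)&(P[...,1]<95)&(P[...,0]>-70)
        b=pj(bl,18);print('blade',f(b),line(b)%180)
E
python3 - <<'E'
from b import *
stock(np.array(BLUE))
E
```

```text
rib (762, [91.7, 11.3], np.float32(0.0)) [74.5  4.8] lever (877, [40.3, 11.4], np.float32(-0.12)) [17.5  3.3] [62.2 19.3] rail (2131, [73.5, -9.5], np.float32(-0.14)) stock (820, [82.9, 11.4], np.float32(-12.32))
blade (1510, [-19.2, 55.7], np.float32(-63.1)) 116.89509
rib (759, [91.8, 11.3], np.float32(-0.02)) [74.6  4.8] lever (862, [40.0, 11.4], np.float32(-0.47)) [17.6  4. ] [61.4 18.6] rail (2132, [73.7, -9.4], np.float32(-0.16)) stock (820, [82.8, 11.4], np.float32(-12.19))
blade (1516, [-19.2, 55.8], np.float32(-63.26)) 116.73781
rib (756, [91.9, 11.3], np.float32(-0.26)) [74.8  4.7] lever (858, [40.2, 11.4], np.float32(-0.43)) [17.7  3.1] [61.6 19.2] rail (2134, [73.9, -9.5], np.float32(-0.17)) stock (812, [82.9, 11.3], np.float32(-12.43))
blade (1519, [-19.2, 55.7], np.float32(-63.0)) 117.00433
```

The stock is parallel to the rail and snug on it. I'll measure the fence's back edge, which colour bias affects less, and then regrip for a slightly firmer push of 9–10 N, as at the red jig.

```bash
cat > c.py <<'E'
from a import *
def back(c,lo,hi,n=3):
    a=np.radians(-86.35);X=np.array([np.cos(a),np.sin(a)]);Y=np.array([-X[1],X[0]])
    o=[]
    for _ in range(n):
        p,T=snap('wrist');hsv=cv2.cvtColor(p['img'],cv2.COLOR_RGB2HSV);m=(cv2.inRange(hsv,lo,hi)>0).astype(np.uint8)
        b,a_=np.nonzero(m);q=np.array([at_z(p,(i,j),22,T)[:2] for j,i in zip(b,a_)])-c;P=np.stack([q@X,q@Y],-1)
        k=(P[:,0]<-8)&(P[:,1]>12)&(P[:,1]<125);P=P[k];th=line(P);r=[]
        for it in range(3):
            d=np.array([np.cos(np.radians(th)),np.sin(np.radians(th))]);d=d if d[1]>0 else -d;nn=np.array([-d[1],d[0]]);s=P@d;t=P@nn
            res=[]
            for f in (np.max,np.min):
                e=[[s[(s>=x)&(s<x+3)].mean(),f(t[(s>=x)&(s<x+3)])] for x in np.arange(40,105,3) if ((s>=x)&(s<x+3)).any()]
                g=np.polyfit(*np.array(e).T,1);res.append((np.degrees(np.arctan2(d[1],d[0]))+np.degrees(np.arctan(g[0])),g[1]))
            th=res[0][0]
        g=(cv2.inRange(hsv,(0,0,0),(180,255,255)))
        o.append([res[0][0],res[1][0],t[(s>40)&(s<105)].max()-t[(s>40)&(s<105)].min(),s.max()])
    print(np.round(o,2).tolist())
E
python3 - <<'E'
from c import *
back(np.array(BLUE),(100,110,40),(125,255,255))
go(605.8+96.2*.0637+11.9*.998,-107-96.2*.998+11.9*.064,95,-86.4)
E
```

```text
[[119.36, 118.89, 11.69, 109.98], [119.28, 119.01, 11.29, 109.85], [119.3, 118.77, 11.84, 109.97]]
 slide [0.1536, -0.0004, 0.1172] roll -0.06 yaw now -86.46 grasp now [614.  -49.  212.2] tool z [ 0. -0. -1.] F [-0.4 -0.3  0.1] w -0.4 gf 0.0 t 38.65
```

Emit:
{"method": "carry_out", "body": {"slide": [[0.05, 0, 0.0], [0.11, 0, 0.04], [0.1525, 0, 0.08], [0.1525, 0, 0.114], [0.1525, 0, 0.114], [0.1525, 0, 0.114]], "roll": [0, 0, 0, 0, 0, 0], "claw": [0.05, 0.05, 0.05, 0.05, 0.05, 0.05]}}

```text
clock: 39.4
position: [624.1, -201.2, 254.5]
ee_rot: [0.729, -0.685, 0.001, -0.001]
contact_force: [0.7, -0.2, 0.5]
gripper_width: 50.6
grasp_force: 0.0
```

```bash
python3 - <<'E'
from h import *
jig(BLUE)
E
```

```text
jig xy 95.33536968366515 12.620457879617033 z 99.82852874801173 F jig 0.19876240896664804 0.7185268936058341 0.4814681698247995 yaw -86.41871749510828 t 39.4
```

Emit:
{"method": "carry_out", "body": {"slide": [[0.001, 0.0007, 0.025], [0.001, 0.0007, 0.043], [0.001, 0.0007, 0.043], [0.001, 0.0007, 0.043], [0.001, 0.0007, 0.043], [0.001, 0.0007, 0.043], [0.001, 0.0007, 0.043]], "roll": [0, 0, 0, 0, 0, 0, 0], "claw": [0.05, 0.05, 0.05, 0.0, 0.0, 0.0, 0.0]}}

```text
clock: 40.28
position: [623.3, -202.6, 211.2]
ee_rot: [0.729, -0.685, 0.001, -0.001]
contact_force: [1.2, 1.8, 4.2]
gripper_width: 12.7
grasp_force: 61.1
```

```bash
python3 - <<'E'
from h import *
jig(BLUE)
E
```

```text
jig xy 96.61561324196242 11.88071609653266 z 56.498063162117944 F jig -1.7039205447487562 1.2774719603435678 4.1765749770184515 yaw -86.46391358271416 t 40.275
```

Emit:
{"method": "carry_out", "body": {"slide": [[0, 0.0007, -0.0008], [-0.001, 0.001, -0.0008], [-0.002, 0.001, -0.0008], [-0.0025, 0.001, -0.0008], [-0.0025, 0.001, -0.0008]], "roll": [0, 0, 0, 0, 0], "claw": [0, 0, 0, 0, 0]}}

```text
clock: 40.9
position: [622.8, -201.9, 211.4]
ee_rot: [0.729, -0.685, 0.003, -0.001]
contact_force: [4.7, -7.4, -0.8]
gripper_width: 12.4
grasp_force: 60.6
```

```bash
python3 - <<'E'
from h import *
jig(BLUE)
E
```

```text
jig xy 96.2596978543832 11.64545630102968 z 56.72662126440105 F jig 7.680060428180239 4.1957985393333 -0.7835796268000887 yaw -86.46735064844731 t 40.9
```

Emit:
{"method": "carry_out", "body": {"slide": [[-0.0004, 0, 0], [-0.0007, 0, 0], [-0.0007, 0, 0]], "roll": [0, 0, 0], "claw": [0, 0, 0]}}

```text
clock: 41.28
position: [622.7, -201.6, 211.6]
ee_rot: [0.729, -0.685, 0.003, -0.001]
contact_force: [5.6, -8.2, -1.2]
gripper_width: 12.3
grasp_force: 60.5
```

```bash
python3 - <<'E'
from h import *
jig(BLUE)
E
```

```text
jig xy 96.13373381873897 11.654525595144547 z 56.86659802207373 F jig 8.564026262460969 5.044244318288782 -1.2359099519578343 yaw -86.47315556487504 t 41.275
```

Emit:
{"method": "carry_out", "body": {"slide": [[-0.0004, 0, 0], [-0.0007, 0, 0], [-0.0007, 0, 0]], "roll": [0, 0, 0], "claw": [0, 0, 0]}}

```text
clock: 41.65
position: [622.7, -201.4, 211.7]
ee_rot: [0.729, -0.685, 0.003, -0.0]
contact_force: [5.6, -10.2, 0.3]
gripper_width: 12.6
grasp_force: 60.6
```

```bash
python3 - <<'E'
from h import *
jig(BLUE)
E
```

```text
jig xy 95.97260833276587 11.657849938905938 z 57.00799637444496 F jig 10.493730329141066 4.981733964974436 0.29997626328465576 yaw -86.4741434849503 t 41.65
```

The push reached 10.5 N and it stayed stalled, so I'll stop there, release and re-measure.

Emit:
{"method": "carry_out", "body": {"slide": [[0.0008, -0.0003, 0], [0.0008, -0.0003, 0], [0.0008, -0.0003, 0], [0.0008, -0.0003, 0], [0.0008, -0.0003, -0.03], [0.0008, -0.0003, -0.08], [-0.05, 0, -0.13], [-0.1, 0, -0.16]], "roll": [0, 0, 0, 0, 0, 0, 0, 0], "claw": [0, 0.035, 0.035, 0.035, 0.035, 0.035, 0.0, 0.0]}}

```text
clock: 42.65
position: [615.2, -102.1, 370.2]
ee_rot: [0.728, -0.686, 0.0, -0.0]
contact_force: [0.4, 0.7, -0.2]
gripper_width: 0.8
grasp_force: 0.0
```

Emit:
{"method": "carry_out", "body": {"slide": [[-0.053, 0, 0], [-0.053, 0, 0], [-0.053, 0, 0], [-0.053, 0, 0]], "roll": [0, 0, 0, 0], "claw": [0, 0, 0, 0]}}

```text
clock: 43.15
position: [612.2, -50.7, 367.8]
ee_rot: [0.728, -0.686, -0.0, 0.0]
contact_force: [-0.3, -0.2, -0.4]
gripper_width: -0.5
grasp_force: 0.0
```

```bash
python3 - <<'E'
from c import *
from b import stock
jig(BLUE)
back(np.array(BLUE),(100,110,40),(125,255,255))
stock(np.array(BLUE),1)
meas(np.array(BLUE),(100,110,40),(125,255,255),2)
p,T=snap('wrist');im=cv2.cvtColor(p['img'][60:230,150:340],cv2.COLOR_RGB2BGR);cv2.imwrite('pics/w9c.png',cv2.resize(im,None,fx=3.4,fy=3.4,interpolation=0))
E
```

```text
jig xy -55.76495265434492 9.783849388872936 z 213.0844322679938 F jig 0.17482141733629605 -0.2677282681311754 -0.3751106880858515 yaw -86.56612114354942 t 43.15
[[119.71, 118.92, 11.9, 109.79], [119.67, 119.01, 11.82, 109.78], [119.64, 119.04, 11.62, 109.84]]
rib (787, [93.0, 11.5], np.float32(1.01)) [74.3  5.4] lever (877, [39.7, 11.5], np.float32(-0.28)) [17.4  4.3] [61.6 19.5] rail (2194, [75.3, -9.3], np.float32(-0.19)) stock (828, [84.0, 11.5], np.float32(-12.31))
blade (1481, [-19.5, 55.9], np.float32(-63.04)) 116.95621
676 119.34 rail 1889 -0.31 rel 119.65 off 5.8
677 119.14 rail 1869 -0.55 rel 119.69 off 5.82
```

Emit:
{"method": "carry_out", "body": {"slide": [[-0.06, 0, 0], [-0.12, 0, 0], [-0.18, 0, 0], [-0.24, 0, 0], [-0.3, 0, 0], [-0.344, 0.003, 0], [-0.344, 0.003, 0], [-0.344, 0.003, 0]], "roll": [0, 0, 0, 0, 0, 0, 0, 0], "claw": [0, 0, 0, 0, 0, 0, 0, 0]}}

```text
clock: 44.5
position: [588.2, 293.2, 368.1]
ee_rot: [0.728, -0.685, -0.0, 0.0]
contact_force: [-0.5, 0.2, 0.5]
gripper_width: -0.1
grasp_force: 0.0
```

```bash
python3 - <<'E'
from c import *
jig(RED)
back(np.array(RED),(0,130,60),(8,255,255))
meas(np.array(RED),(0,130,60),(8,255,255),2)
E
```

```text
jig xy -56.08538447426269 10.468156244877381 z 213.37433387743766 F jig -0.2250549808017765 -0.4661495811091224 0.5330085989869742 yaw -86.48244182594277 t 44.5
[[120.23, 119.77, 12.2, 109.65], [120.31, 119.99, 12.05, 110.18], [120.25, 119.95, 12.12, 110.16]]
713 120.13 rail 1885 -0.28 rel 120.42 off 5.0
719 120.22 rail 1875 -0.42 rel 120.64 off 4.93
```

View pics/w9c.png

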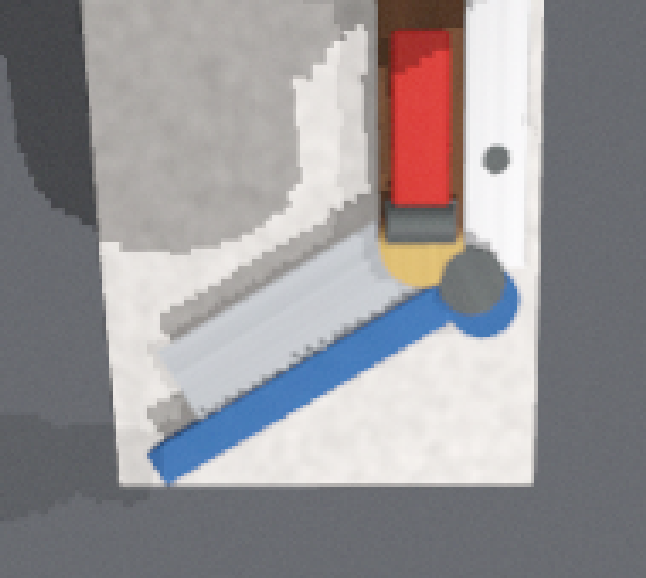

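```bash
python3 -c "
from bench import *
print(job_done())"
```

```text
the job is handed in; nothing more can be done
None
```

I handed the job in at about 45 s with the bevel locked (lever level) and lying snug in the blue corner. My last camera check read the blue fence about 119.7° against 120.3–120.5° for red, so it may be 0.6–0.8° short, close to my measuring error.

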